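# Unlock the filter cover of a bench dust collector

### The arm

A 6-joint arm with a two-finger parallel gripper is mounted at the origin on the work surface. World frame = base frame: x ahead of the robot, y to its left, z up, the work surface at z = 0. Lengths are in m, angles in rad, forces in N, time in s.
With the tool pointing down it reaches from about 0.3 to 1 m from the base axis. Payload 5.1 kg.
Tool frame: the origin (TCP) lies midway between the tips of the shut fingers; the grasp point (between the pads) lies 19 mm behind it (grip_point_offset is the distance from the TCP to the grasp point, in m); z points along the fingers, y is the direction in which the jaws open and shut (so a half turn about z gives the same grasp; the last joint's range is limited). The gripper opens to 95 mm and grips with 3 to 60 N. Pads are 20 mm wide; open, the fingers measure 119 mm over their backs; the gripper's body (75 mm by 180 mm) begins 59 mm behind the grasp point.
Start: joints at [1.233, 0.124, 1.65, -0, 1.367, -0.083], TCP at [0.164, 0.629, 0.215] pointing down, gripper open.
Joint ranges: [-2.61, 2.61], [-1.02, 2.33], [0.03, 2.71], [-1.35, 4.49], [0.32, 2.68], [-2.91, 2.91]. Speed limits (rad/s): [2.57, 2.57, 3.14, 3.14, 3.14, 3.14].

### API

Orientations are given as a 3x3 rotation matrix whose columns are the frame's x, y, z axes.
In Python, from station import * gives the robot as it stands. The module is installed in compiled form; this text tells all that it offers.
- The arm moves only by the tool play_rows, never from a script. Its argument "steps" is a list of rows, each an object of numbers: "grip": the finger opening in m, from 0 to 0.0951; "tx", "ty", "tz": the shift along the tool's x, y, z in m; "rx", "ry", "rz": the turn, a rotation vector about the tool's x, y, z in rad. A call has 1 to 20 rows; each row shifts and turns the pose as measured when the row begins, along the tool's axes as they then stand; what a row does not reach is not made up. A row lasts 1/8 s, in which the tool goes at most 62.5 mm and 10.7 degrees, less where a joint would pass 70% of its speed; a pose out of reach is approached as far as the arm can. A call with a gripper value outside its range is refused whole. The fingers move at their own pace and stop on an object; "grip_force" is the grip in N (left out, the last holds). Time passes only in rows, so rows that do not move let the fingers close. It gives the time, the measured TCP pose, the force and the opening at its end, in the units of the state.
- observe(): the state, without advancing time (a new reading comes with each control period).
- read_camera(name): name is "side" or "top"; returns a dict with "frame" (400x640x3 uint8, red, green, blue), "fx", "fy", "cx", "cy" (pixels), "extrinsics" (4x4, takes a point from camera to world coordinates). Camera axes: x right, y down, z forward; pixel columns grow to the right and rows downward; lengths in m; the calibration is good to about 2 mm. A picture is of the moment at which its call begins. There is no depth.
- job_done(): hands the job in, once; it reports no verdict.
Trained networks look in the newest picture that a camera, given by its name, has taken for a name from the list of things; names that differ only in an ending like _2 or _b are one class to them, and where a whole thing is asked for, a point or a joint stands for the part that bears it (a point fixed in the world has none). Each returns a list of dicts, best first, with "p" (0 to 1); they miss things now and then, are a little off and sometimes report something else, mostly with a low value. They report only what shows in the picture. A call takes as long as a camera call. They do not tell look-alikes from the thing itself.
- outline_of(camera, label): "mask" (400x640 bool, what is visible of it) and "bbox" ([centre column, centre row, width, height] in pixels, round what is visible of it).
The state is a dict: "time_s": time; "joint_pos": joint angles; "qvel": joint speeds; "tau": joint torques, N m; "tcp_pos": TCP position; "tool_rot": TCP orientation; "ft_force": force on the tool from outside, world axes, zero at the start; "ft_torque": the same for the moment, N m; "width": finger opening in m.
Only numpy, scipy, OpenCV 4.12 (cv2) and the standard library are available. Lean on these libraries where they do the work, as an engineer would, in place of code of your own. Each camera call takes 0.05 s, during which the arm holds its last target.

### The job

Take the orange-handled wide-blade driver from its stand, put its blade in the slotted cam fastener of the green grilled filter cover and give it a quarter turn counter-clockwise, so that the cover springs ajar. Leave the plain grey cover locked. Put the driver back upright in the stand it came from and let go.

Things in the scene. Friction and masses are not known exactly. Their poses are not given: they have to be found in the camera images.
- driver: Orange-handled driver hanging in a fixed pale block stand. Origin: mid blade tip, 10 mm above table; z up, x along blade width. Blade 24 (x) x 5 x 24 mm; shank 10 mm; black guard 62 mm wide at z 70-76; square handle 28 mm (faces along x, y) at z 76-146; 0.16 kg. Stand 90 mm square, 80 high, 44 mm square through-hole; guard rests on its top, driver centred: its start is its place (any yaw)
- filter_slot (a point): Brass cam fastener of the green cover: centre of slot floor, on the upright turning axis, 79 mm above table; x along slot. Head 44 mm wide, 14 mm above slot floor; slot open-ended, 10 mm wide low down, 20 mm at the mouth. Tongue along -x holds the cover, frees it after 60 deg; turns 90 deg counter-clockwise from above to a stop, 0.05 N m friction, stays put. Blade play in slot 12 deg
- filter_panel (a joint): Opening angle (rad) of the green grilled cover, 110 x 109 x 6 mm, on top of the grey dust collector, hinged at the edge opposite its fastener: about 0 while held, springs up to 0.22 by itself once released. It may be the left or the right one of the two covers.
- plain_panel (a joint): The same for the plain grey cover beside it, held by a like brass fastener; it must stay shut. (A second block stand like the driver's holds a blue-handled awl, not needed; its top is 156 mm above the table and it may stand between the driver and the collector: carry the driver over it.)
Mind the look-alikes: they are no part of the job. What is meant by the driver is not red, turquoise or yellow, and is the smaller of those in its own colour.

How it is judged:
On the way, in this order (a step that is already met when the one before it is completed fails the run):
1. the driver's blade is in the slot of the filter cover's fastener, the cover still held (horizontal distance between driver and filter_slot below 0.015 m and z of driver in the frame of filter_slot below 0.01 m and value of joint filter_panel below 0.05 rad), for 0.1 s.
2. the filter cover springs ajar with the blade still at the fastener (value of joint filter_panel above 0.1 rad and horizontal distance between driver and filter_slot below 0.025 m and z of driver in the frame of filter_slot below 0.02 m), for 0.05 s.
At the end, for the whole second after the job is handed in: The green grilled cover stands ajar (over 0.1 rad), the plain cover is shut (under 0.05 rad), and the driver hangs at rest in its stand within 20 mm of where it started, upright within 0.2 rad (value of joint filter_panel above 0.1 rad and value of joint plain_panel below 0.05 rad and distance of driver from where it was at the start of the episode below 0.02 m and angle between driver's own z axis and vertical below 0.2 rad and linear speed of driver below 0.03 m/s); the robot touches nothing.
It fails at once if the plain grey cover is released (value of joint plain_panel above 0.1 rad).
It also fails if it takes over 58 s, if anything falls off the work surface, if the arm or the gripper's body presses on something with over 40 N, if the wrist force passes 120 N, or if a joint passes its speed limit or range.

## Working session

There is one attempt and no reset: what is moved stays moved. The work goes in short steps, Python scripts to look and compute and a tool call to move; the robot and the scene stay as the last step left them, time stands still between calls to the robot, and variables do not carry over. Pictures are saved under pics/ and viewed, and the job is handed in when it is done.

Besides the shell and the picture viewer there is one more tool, called after "Call:" in YAML: its name, and indented under it one key for each argument. play_rows: Moves the arm, as the interface text tells. Its arguments: {"type":"object","properties":{"steps":{"type":"array","items":{"type":"object","properties":{"grip":{"type":"number"},"tx":{"type":"number"},"ty":{"type":"number"},"tz":{"type":"number"},"rx":{"type":"number"},"ry":{"type":"number"},"rz":{"type":"number"}}}},"grip_force":{"type":"number"}},"required":["steps"]}

```bash
mkdir -p pics; python3 - <<'E'
from station import *
import cv2
for c in ["side","top"]:
    d=read_camera(c); cv2.imwrite(f"pics/{c}0.png",d["frame"][:,:,::-1])
    print(c,d["fx"],d["fy"],d["cx"],d["cy"],d["extrinsics"].round(4).tolist() if hasattr(d["extrinsics"],'round') else d["extrinsics"])
    for l in ["driver","filter_slot","filter_panel","plain_panel"]:
        for o in outline_of(c,l): print(l,round(o["p"],2),[round(float(v)) for v in o["bbox"]])
s=observe();print(s["time_s"],s["tcp_pos"],s["tool_rot"],s["width"],s["ft_force"])
E
```

```text
side 394.5486345621649 394.5486345621649 314.83738820597085 197.56952324590014 [[0.906, -0.3332, 0.2611, 0.2979], [-0.4233, -0.7216, 0.5478, -0.5609], [0.0059, -0.6069, -0.7948, 0.7773], [0.0, 0.0, 0.0, 1.0]]
driver 0.97 [352, 230, 35, 39]
driver 0.79 [295, 271, 42, 62]
driver 0.74 [387, 280, 32, 47]
driver 0.73 [406, 211, 41, 70]
driver 0.56 [342, 191, 27, 49]
filter_slot 0.59 [276, 93, 23, 16]
filter_panel 0.91 [254, 107, 52, 32]
plain_panel 0.62 [283, 136, 56, 38]
top 376.7988324467518 376.7988324467518 315.2141973181795 198.51093470035158 [[0.0269, -0.9924, 0.1199, 0.4296], [-0.9996, -0.0283, -0.0097, -0.0604], [0.013, -0.1196, -0.9927, 0.8738], [0.0, 0.0, 0.0, 1.0]]
driver 0.84 [376, 187, 33, 33]
driver 0.63 [324, 169, 27, 26]
driver 0.62 [402, 257, 44, 42]
driver 0.61 [436, 184, 38, 29]
driver 0.6 [382, 126, 43, 43]
filter_slot 0.72 [146, 167, 24, 28]
filter_panel 0.72 [150, 201, 58, 54]
plain_panel 0.9 [216, 189, 56, 58]
0.5 [0.16383239 0.62897907 0.21462368] [[-9.67723880e-01  2.52012878e-01 -4.55044034e-05]
 [ 2.52012880e-01  9.67723878e-01 -5.82097726e-05]
 [ 2.93660854e-05 -6.77986827e-05 -9.99999997e-01]] 0.09519946529840016 [-0.55754775 -0.77017798 -0.12092262]
```

View pics/side0.png

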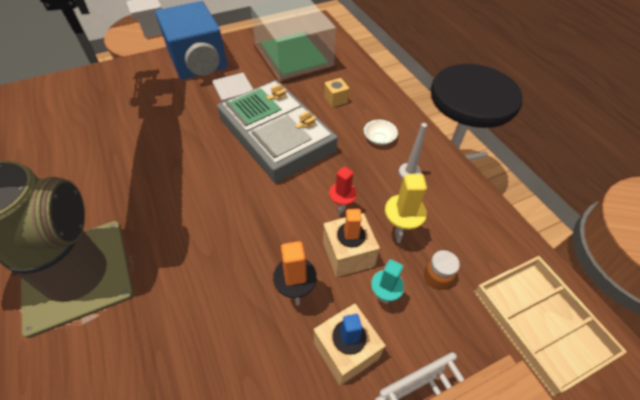

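View pics/top0.png

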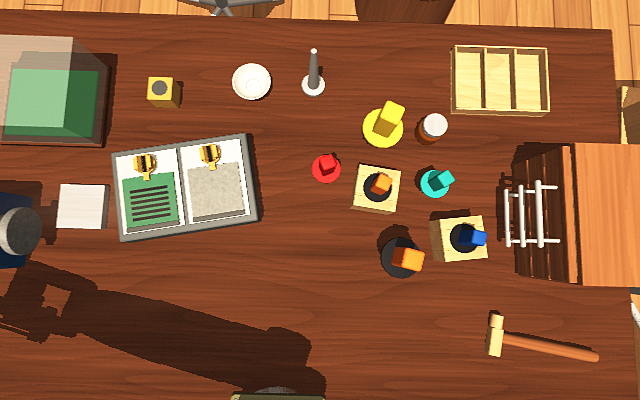

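Candidates for the driver in the top view:
- Orange in the block stand (376,187).
- Bigger orange without a stand (402,257).
- Red (324,169), turquoise (436,184), yellow (382,126) and the blue awl (465,238), all the wrong colour.

The smaller orange one in the pale block fits the description. I'll confirm it in an enlarged crop.

```bash
python3 - <<'E'
import cv2, numpy as np
t=cv2.imread("pics/top0.png"); s=cv2.imread("pics/side0.png")
a=cv2.resize(t[150:290,340:500],None,fx=4,fy=4,interpolation=cv2.INTER_CUBIC)
cv2.imwrite("pics/c1.png",a)
b=cv2.resize(t[125:245,105:265],None,fx=5,fy=5,interpolation=cv2.INTER_CUBIC)
cv2.imwrite("pics/c2.png",b)
c=cv2.resize(s[70:290,210:420],None,fx=2.7,fy=2.7,interpolation=cv2.INTER_CUBIC)
cv2.imwrite("pics/c3.png",c)
E
```

```text
(no output)
```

View pics/c1.png

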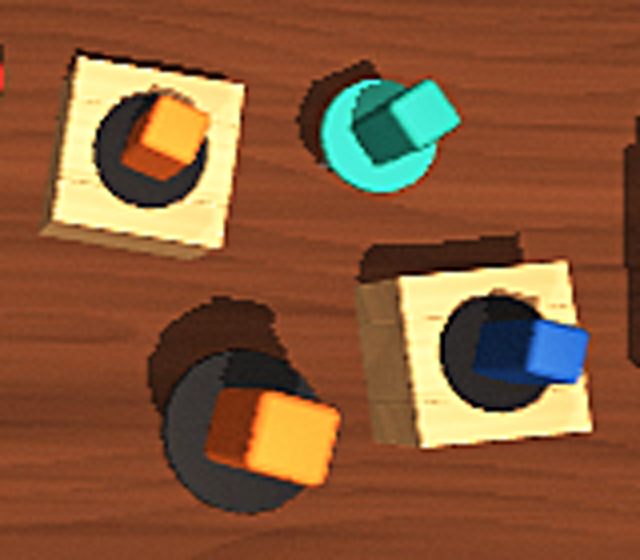

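View pics/c2.png

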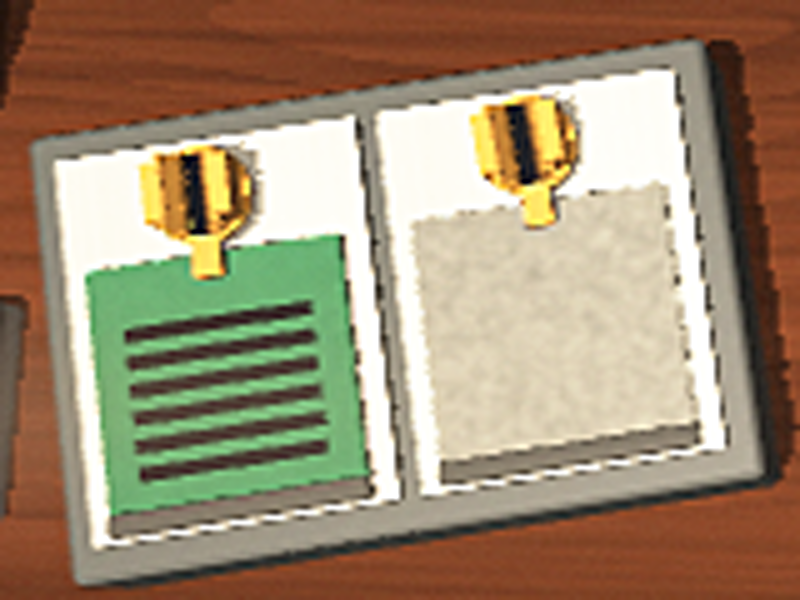

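View pics/c3.png

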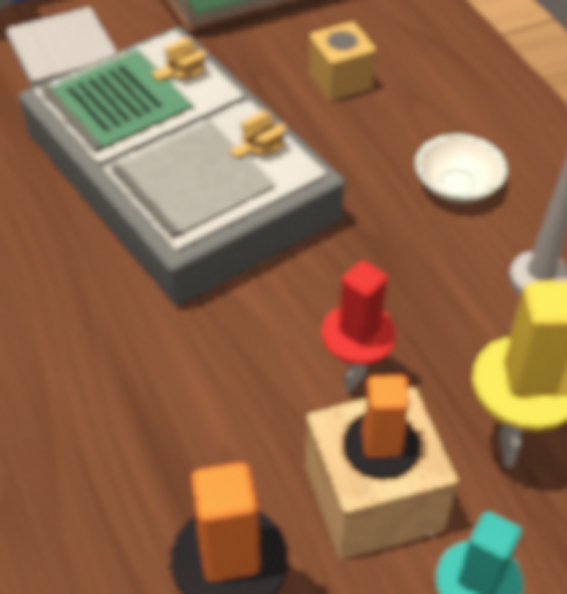

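The crop confirms it: the orange driver in the pale stand is smaller than the free-standing orange one, which has the larger guard. The green grilled cover is the left one in the top view, with its fastener near (144,163). Next I'll locate both.

```bash
cat > h.py <<'E'
from station import *
import cv2, numpy as np
from scipy.optimize import minimize
def proj(d,P):
    E=np.array(d["extrinsics"]); P=np.atleast_2d(P); C=(P-E[:3,3])@E[:3,:3]
    return np.c_[C[:,0]/C[:,2]*d["fx"]+d["cx"], C[:,1]/C[:,2]*d["fy"]+d["cy"]]
def at_z(d,uv,z):
    E=np.array(d["extrinsics"]); r=E[:3,:3]@np.array([(uv[0]-d["cx"])/d["fx"],(uv[1]-d["cy"])/d["fy"],1]); o=E[:3,3]
    return o+r*(z-o[2])/r[2]
def hullmask(d,P,shape=(400,640),ss=4):
    p=cv2.convexHull(((proj(d,P)+.5)*ss).astype(np.float32)).astype(np.int32)
    m=np.zeros((shape[0]*ss,shape[1]*ss),np.uint8); cv2.fillConvexPoly(m,p,1); return cv2.resize(m.astype(np.float32),(shape[1],shape[0]),interpolation=cv2.INTER_AREA)
def tri(d1,u1,d2,u2):
    A=[];b=[]
    for d,u in((d1,u1),(d2,u2)):
        E=np.array(d["extrinsics"]); r=E[:3,:3]@np.array([(u[0]-d["cx"])/d["fx"],(u[1]-d["cy"])/d["fy"],1]); r/=np.linalg.norm(r)
        M=np.eye(3)-np.outer(r,r); A.append(M); b.append(M@E[:3,3])
    return np.linalg.lstsq(np.vstack(A),np.hstack(b),rcond=None)[0]
def box(x,y,yaw,hx,hy,z0,z1):
    c,s=np.cos(yaw),np.sin(yaw)
    return np.array([[x+c*a*hx-s*b*hy,y+s*a*hx+c*b*hy,z] for a in(-1,1) for b in(-1,1) for z in(z0,z1)])
E
python3 - <<'E'
from h import *
S=read_camera("side");T=read_camera("top")
def orange(f,roi):
    hsv=cv2.cvtColor(f,cv2.COLOR_RGB2HSV); m=((hsv[...,0]>=5)&(hsv[...,0]<=20)&(hsv[...,1]>190)&(hsv[...,2]>100)).astype(np.float32)
    z=np.zeros_like(m); a,b,c,e=roi; z[c:e,a:b]=m[c:e,a:b]; return z
mt=orange(T["frame"],(360,400,165,212)); ms=orange(S["frame"],(338,366,200,245))
print(mt.sum(),ms.sum())
def cost(p):
    B=box(p[0],p[1],p[2],.014,.014,.086,.156)
    return sum(np.abs(hullmask(d,B)-m).sum() for d,m in((T,mt),(S,ms)))
x0=at_z(T,(377,187),.11)[:2]
best=min((minimize(cost,[*x0,a],method="Nelder-Mead",options=dict(initial_simplex=[[*x0,a],[x0[0]+.006,x0[1],a],[x0[0],x0[1]+.006,a],[*x0,a+.3]])) for a in(-.5,0,.5,1.0)),key=lambda r:r.fun)
print(best.x,np.degrees(best.x[2]),best.fun)
g=lambda x,y:(340+x/4-.375,150+y/4-.375)
q=[at_z(T,g(*c),.080)[:2] for c in((77,55),(245,85),(222,248),(52,222))]
print("stand",np.mean(q,0),[ (np.linalg.norm(q[i]-q[i-1])) for i in range(4)],"guard",at_z(T,g(151,150),.086))
h=lambda x,y:(105+x/5-.4,125+y/5-.4)
for n,u in(("head",(195,195)),("slot a",(190,152)),("slot b",(205,232)),("tongue",(208,276)),("plain head",(524,145))):
    print(n,at_z(T,h(*u),.093).round(4),at_z(T,h(*u),.079).round(4))
s3=lambda x,y:(210+x/2.7-.3,70+y/2.7-.3)
print("head side",at_z(S,s3(186,60),.09))
# heights of tall things: top-centre of handle
for n,a,b in(("bigorange",(340+295/4,150+440/4),(210+222/2.7,70+480/2.7)),("yellow",(394,112),(414,183)),("turq",(340+425/4,150+110/4),(393,268)),("red",(327,163),(345,173)),("cyl",(313,52),(423,126)),("awl",(340+558/4,150+352/4),(352,323)),("driver",(340+177/4,150+132/4),(353,214))):
    print(n,tri(T,a,S,b).round(3))
E
```

```text
257.0 236.0
[ 0.55329859 -0.19919265 -0.56872555] -32.58557385649948 380.0
stand [ 0.55260282 -0.19908569] [np.float64(0.09137815755605387), np.float64(0.09154551338605596), np.float64(0.08899542253962671), np.float64(0.09105913699458677)] guard [ 0.55274077 -0.19906548  0.086     ]
head [0.5874 0.2939 0.093 ] [0.5902 0.3003 0.079 ]
slot a [0.6057 0.2975 0.093 ] [0.6089 0.3039 0.079 ]
slot b [0.5717 0.2885 0.093 ] [0.5743 0.2947 0.079 ]
tongue [0.5531 0.2857 0.093 ] [0.5554 0.292  0.079 ]
plain head [0.6129 0.1577 0.093 ] [0.6162 0.1616 0.079 ]
head side [0.58806045 0.28623366 0.09      ]
bigorange [ 0.407 -0.244  0.202]
yellow [ 0.676 -0.209  0.198]
turq [ 0.567 -0.325  0.143]
red [ 0.591 -0.09   0.141]
cyl [ 0.81  -0.055  0.163]
awl [ 0.45  -0.384  0.152]
driver [ 0.551 -0.2    0.157]
```

```bash
python3 - <<'E'
from h import *
S=read_camera("side");T=read_camera("top")
for d,n,r in((T,"top",(165,212,360,400)),(S,"side",(200,265,325,385))):
    f=d["frame"]; c=f[r[0]:r[1],r[2]:r[3]]
    o=cv2.resize(c[:,:,::-1],None,fx=9,fy=9,interpolation=cv2.INTER_NEAREST)
    for yaw in (-.5687,):
      B=box(.5528,-.1992,yaw,.014,.014,.086,.156)
      p=((proj(d,B)-[r[2],r[0]]+.5)*9).astype(int)
      for i in range(8):
        for j in range(i):
          if bin(i^j).count("1")==1: cv2.line(o,tuple(map(int,p[i])),tuple(map(int,p[j])),(255,255,0),1)
    cv2.imwrite(f"pics/fit_{n}.png",o)
    hsv=cv2.cvtColor(c,cv2.COLOR_RGB2HSV)
    y,x=((190,375) if n=="top" else (230,352)); print(hsv[y-r[0]-12:y-r[0]+12:3,x-r[2]].tolist())
a=cv2.imread("pics/fit_top.png");b=cv2.imread("pics/fit_side.png")
H=max(a.shape[0],b.shape[0]);pad=lambda i:cv2.copyMakeBorder(i,0,H-i.shape[0],0,0,cv2.BORDER_CONSTANT)
o=np.hstack([pad(a),pad(b)]);o=cv2.resize(o,None,fx=.85,fy=.85);print(o.shape);cv2.imwrite("pics/fit1.png",o[:600,:800])
E
```

```text
[[5, 102, 45], [9, 229, 98], [9, 222, 230], [9, 221, 182], [9, 219, 182], [8, 62, 62], [10, 41, 56], [3, 40, 57]]
[[16, 181, 251], [12, 195, 199], [11, 199, 145], [11, 200, 143], [11, 200, 143], [11, 201, 142], [11, 199, 141], [8, 150, 92]]
(497, 765, 3)
```

View pics/fit1.png

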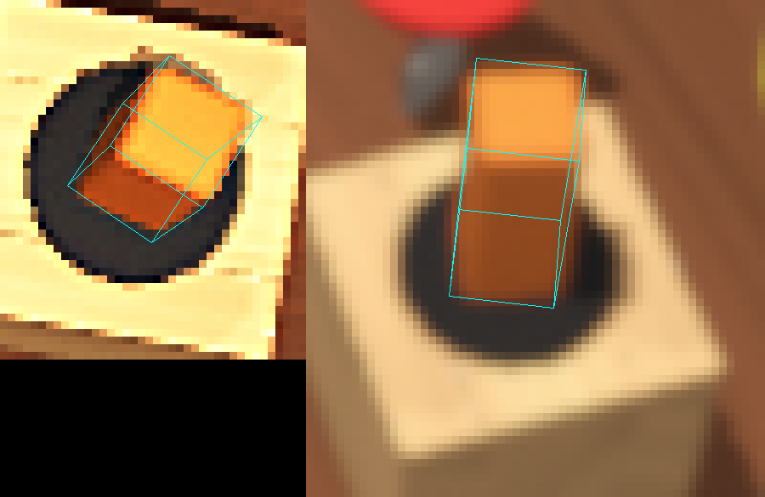

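```bash
python3 - <<'E'
from h import *
T=dict(read_camera("top"));S=dict(read_camera("side"))
T["frame"]=T["frame"];
def orange(f,roi,smin):
    hsv=cv2.cvtColor(f,cv2.COLOR_RGB2HSV); m=((hsv[...,0]>=6)&(hsv[...,0]<=22)&(hsv[...,1]>smin)&(hsv[...,2]>85)).astype(np.float32)
    z=np.zeros_like(m); a,b,c,e=roi; z[c:e,a:b]=m[c:e,a:b]; 
    n,l,st,_=cv2.connectedComponentsWithStats(z.astype(np.uint8)); k=1+np.argmax(st[1:,4]); return (l==k).astype(np.float32)
mt=orange(T["frame"],(366,392,168,195),150); ms=orange(S["frame"],(340,364,206,242),165)
print(mt.sum(),ms.sum())
def cost(p,which):
    c=0
    for d,m,w,o in((T,mt,1,0),(S,ms,1,3)):
        if w and which[o//3]:
            c+=np.abs(hullmask(d,box(p[0],p[1],p[2],.014,.014,.086,.156))-m).sum()
    return c
for which in((1,0),(0,1),(1,1)):
    r=min((minimize(cost,[.5528,-.199,a],args=(which,),method="Nelder-Mead",options=dict(initial_simplex=[[.5528,-.199,a],[.5588,-.199,a],[.5528,-.193,a],[.5528,-.199,a+.2]])) for a in(-.6,-.4,-.2,0,.2,.4,.6)),key=lambda r:r.fun)
    print(which,r.x.round(4),np.degrees(r.x[2]).round(1),r.fun)
E
```

```text
325.0 473.0
(1, 0) [ 0.5525 -0.1992  1.0526] 60.3 46.625
(0, 1) [ 0.5539 -0.1981 -0.4319] -24.7 52.3125
(1, 1) [ 0.5531 -0.1986  1.1035] 63.2 106.1875
```

```bash
cat >> h.py <<'E'
def go(target,yaw_y_deg=None):
    s=observe(); R=np.array(s["tool_rot"]); p=np.array(s["tcp_pos"])
    d=R.T@(np.array(target)-p); yaw=np.degrees(np.arctan2(R[1,1],R[0,1]))
    print("t",round(s["time_s"],2),"tcp",p.round(4),"yaw_y",yaw.round(2),"tilt",R[:2,2].round(4),"w",round(s["width"],4),"F",np.round(s["ft_force"],1),"M",np.round(s["ft_torque"],2),"j6",round(float(s["joint_pos"][5]),2))
    print("delta tool",d.round(4))
    if yaw_y_deg is not None: print("rz for yaw",np.radians(-((yaw_y_deg-yaw+180)%360-180)).round(4))
E
python3 - <<'E'
from h import *
go([.5528,-.199,.25],62)
S=read_camera("side");T=read_camera("top")
# collector corners in top (z~?), panel edges
h=lambda x,y:(105+x/5-.4,125+y/5-.4)
for z in(.07,.075):
  q={n:at_z(T,h(*u),z)[:2] for n,u in(("gTL",(55,160)),("gTR",(355,117)),("gBL",(97,548)),("gBR",(402,495)),("pTL",(376,112)),("pTR",(675,70)),("pBL",(422,493)),("pBR",(725,448)))}
  for a,b in(("gBL","gTL"),("gBR","gTR"),("pBL","pTL"),("pBR","pTR"),("gTR","gTL"),("gBR","gBL"),("pTR","pTL"),("pBR","pBL")):
    v=q[b]-q[a]; print(a,b,np.degrees(np.arctan2(v[1],v[0])).round(1),np.linalg.norm(v).round(4))
  print(z,(q["gTL"]+q["gTR"])/2,(q["gBL"]+q["gBR"])/2,(q["pTL"]+q["pTR"])/2)
cv2.imwrite("pics/head_side.png",cv2.resize(S["frame"][75:150,220:330,::-1],None,fx=7,fy=7,interpolation=cv2.INTER_CUBIC))
cv2.imwrite("pics/head_top.png",cv2.resize(T["frame"][145:190,125:175,::-1],None,fx=12,fy=12,interpolation=cv2.INTER_CUBIC))
E
```

```text
t 0.8 tcp [0.1639 0.629  0.2147] yaw_y 75.4 tilt [0. 0.] w 0.0948 F [-0.4 -0.1  0. ] M [0.   0.04 0.06] j6 -0.08
delta tool [-0.5851 -0.7032 -0.0354]
rz for yaw 0.2339
gBL gTL 11.1 0.1695
gBR gTR 10.9 0.1664
pBL pTL 10.6 0.1677
pBR pTR 10.2 0.1674
gTR gTL 100.2 0.1298
gBR gBL 101.5 0.1292
pTR pTL 100.0 0.1307
pBR pBL 100.1 0.1294
0.07 [0.61707059 0.30192731] [0.45223235 0.26986925] [0.64237925 0.16479791]
gBL gTL 11.1 0.1684
gBR gTR 10.9 0.1653
pBL pTL 10.6 0.1666
pBR pTR 10.2 0.1664
gTR gTL 100.2 0.129
gBR gBL 101.5 0.1284
pTR pTL 100.0 0.1299
pBR pBL 100.1 0.1286
0.075 [0.61590424 0.29967334] [0.4520914 0.2678147] [0.64105547 0.16339698]
```

View pics/head_side.png

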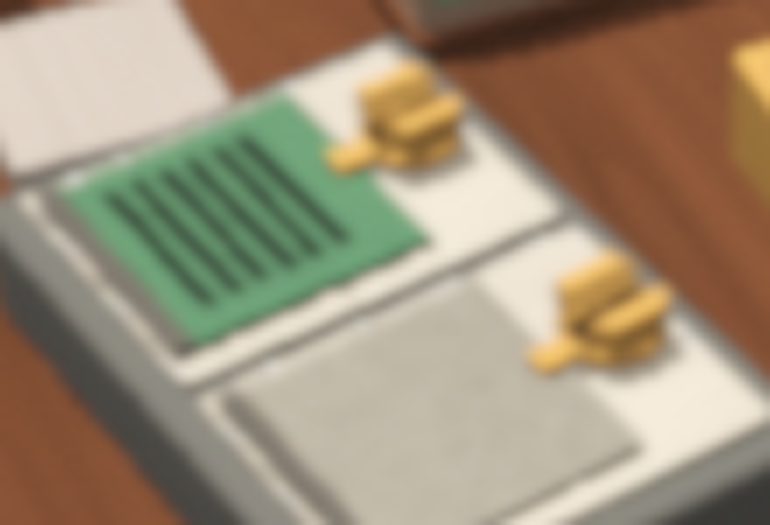

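View pics/head_top.png

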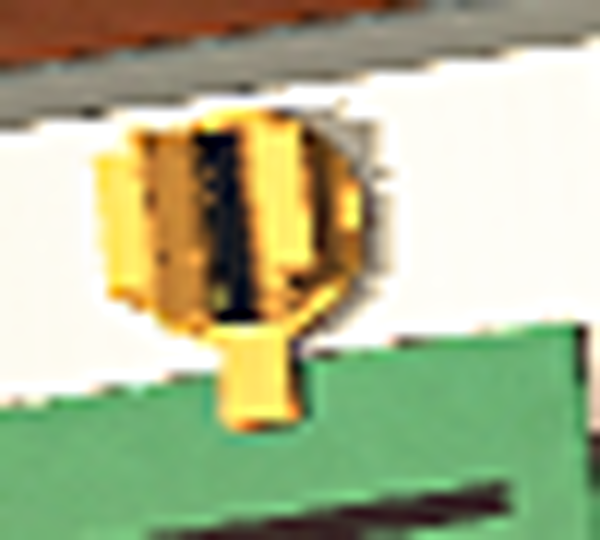

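```bash
python3 - <<'E'
from h import *
S=read_camera("side");T=read_camera("top")
k=lambda x,y:(125+x/12-.46,145+y/12-.46)
ks=lambda x,y:(220+x/7-.43,75+y/7-.43)
print("floor strip",at_z(T,k(226,228),.079).round(4))
print("mouth L edge",at_z(T,k(150,215),.093).round(4),"mouth R edge",at_z(T,k(300,220),.093).round(4), "left outer",at_z(T,k(100,220),.093).round(4))
print("tongue end",at_z(T,k(263,425),.078).round(4))
# overlay model guess
c=np.array([.5905,.2955]);a=np.radians(10.7)
th=np.linspace(0,2*np.pi,60)
R=np.array([[np.cos(a),-np.sin(a)],[np.sin(a),np.cos(a)]])
def L(d,img,pts,z,col,o,f):
    P=np.c_[(np.array(pts)@R.T)+c,np.full(len(pts),z)]
    q=((proj(d,P)-o+.5)*f).astype(np.int32); cv2.polylines(img,[q],False,col,1)
for d,f,o,n in((T,12,(125,145),"top"),(S,10,(262,78),"side")):
    w=(50,45) if n=="top" else (36,32)
    im=cv2.resize(d["frame"][o[1]:o[1]+w[1],o[0]:o[0]+w[0],::-1],None,fx=f,fy=f,interpolation=cv2.INTER_CUBIC)
    circ=np.c_[.022*np.cos(th),.022*np.sin(th)]
    L(d,im,circ,.093,(255,0,0),o,f); L(d,im,circ,.079,(0,255,0),o,f)
    for y,z,col in((.005,.079,(0,0,255)),(-.005,.079,(0,0,255)),(.01,.093,(255,0,255)),(-.01,.093,(255,0,255))):
        x=np.sqrt(.022**2-y*y); L(d,im,[(-x,y),(x,y)],z,col,o,f)
    cv2.imwrite(f"pics/ov_{n}.png",im)
E
```

```text
floor strip [0.5903 0.3008 0.079 ]
mouth L edge [0.5894 0.3078 0.093 ] mouth R edge [0.5893 0.2817 0.093 ] left outer [0.5882 0.3164 0.093 ]
tongue end [0.5552 0.2918 0.078 ]
```

View pics/ov_top.png

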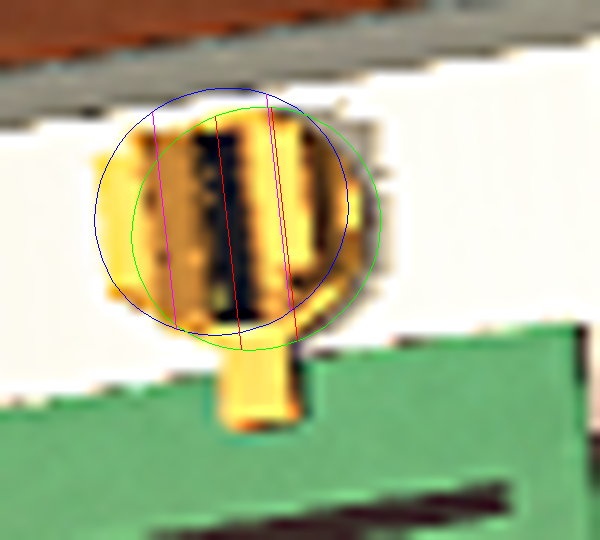

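View pics/ov_side.png

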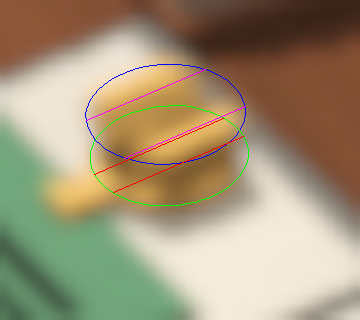

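Call:
play_rows:
  steps:
    - {"rz": 0.117,"tz": -0.04,"grip": 0.075}
    - {"rz": 0.117,"tz": -0.03,"grip": 0.075}
    - {"tz": -0.01}

```text
invalid input
```

```bash
python3 - <<'E'
from h import *
S=read_camera("side");T=read_camera("top")
k=lambda x,y:(125+x/12-.46,145+y/12-.46)
ks=lambda x,y:(220+x/7-.43,75+y/7-.43)
for n,a,b in(("tongue end",(263,425),(332,162)),("Lridge mid",(122,225),(400,83)),("Rridge mid",(280,212),(425,113))):
    P=tri(T,k(*a),S,ks(*b)); print(n,P.round(4),(proj(T,P)-k(*a)).round(2),(proj(S,P)-ks(*b)).round(2))
print(at_z(S,ks(332,162),.078), at_z(S,ks(400,83),.093), at_z(S,ks(425,113),.093))
print(at_z(T,k(122,225),.093), at_z(T,k(280,212),.093))
go([.5528,-.199,.25],62)
E
```

```text
tongue end [0.5553 0.2925 0.0766] [[-0.02  0.06]] [[ 0.05 -0.01]]
Lridge mid [0.591  0.3145 0.0876] [[ 0.38 -1.1 ]] [[-0.87  0.13]]
Rridge mid [0.5915 0.2846 0.0939] [[ 0.17 -0.5 ]] [[-0.4   0.06]]
[0.55462862 0.2908422  0.078     ] [0.59105626 0.30713509 0.093     ] [0.59298738 0.28548256 0.093     ]
[0.5874716  0.31252287 0.093     ] [0.59060014 0.28525815 0.093     ]
t 1.1 tcp [0.1639 0.629  0.2147] yaw_y 75.4 tilt [-0.  0.] w 0.0953 F [-0.  -0.1  0.9] M [-0.02  0.07 -0.03] j6 -0.08
delta tool [-0.5851 -0.7032 -0.0354]
rz for yaw 0.2339
```

Call:
play_rows:
  steps:
    - {"tx": 0,"ty": 0,"rx": 0,"ry": 0,"rz": 0.117,"tz": -0.04,"grip": 0.075}
    - {"tx": 0,"ty": 0,"rx": 0,"ry": 0,"rz": 0.117,"tz": -0.03,"grip": 0.075}
  grip_force: 30

```text
time_s: 1.35
tcp_pos: [0.1633, 0.6273, 0.282]
tool_rot: [[-0.879, 0.476, -0.002], [0.476, 0.879, -0.007], [-0.001, -0.007, -1.0]]
ft_force: [0.3, 0.2, -0.0]
width: 0.0808
```

```bash
python3 - <<'E'
from h import *
go([.5528,-.199,.25],62)
E
```

```text
t 1.35 tcp [0.1633 0.6273 0.282 ] yaw_y 61.58 tilt [-0.0025 -0.0071] w 0.0808 F [ 0.3  0.2 -0. ] M [0.01 0.01 0.05] j6 0.16
delta tool [-0.7358 -0.5411  0.037 ]
rz for yaw -0.0074
```

Call:
play_rows:
  steps:
    - {"tx": -0.048,"ty": -0.035,"tz": 0,"rx": 0,"ry": 0,"rz": 0,"grip": 0.075}
    - {"tx": -0.048,"ty": -0.035,"tz": 0,"rx": 0,"ry": 0,"rz": 0,"grip": 0.075}
    - {"tx": -0.048,"ty": -0.035,"tz": 0,"rx": 0,"ry": 0,"rz": 0,"grip": 0.075}
    - {"tx": -0.048,"ty": -0.035,"tz": 0,"rx": 0,"ry": 0,"rz": 0,"grip": 0.075}
    - {"tx": -0.048,"ty": -0.035,"tz": 0,"rx": 0,"ry": 0,"rz": 0,"grip": 0.075}
    - {"tx": -0.048,"ty": -0.035,"tz": 0,"rx": 0,"ry": 0,"rz": 0,"grip": 0.075}
    - {"tx": -0.048,"ty": -0.035,"tz": 0,"rx": 0,"ry": 0,"rz": 0,"grip": 0.075}
    - {"tx": -0.048,"ty": -0.035,"tz": 0,"rx": 0,"ry": 0,"rz": 0,"grip": 0.075}
    - {"tx": -0.048,"ty": -0.035,"tz": 0,"rx": 0,"ry": 0,"rz": 0,"grip": 0.075}
    - {"tx": -0.048,"ty": -0.035,"tz": 0,"rx": 0,"ry": 0,"rz": 0,"grip": 0.075}
    - {"tx": -0.048,"ty": -0.035,"tz": 0,"rx": 0,"ry": 0,"rz": 0,"grip": 0.075}
    - {"tx": -0.048,"ty": -0.035,"tz": 0,"rx": 0,"ry": 0,"rz": 0,"grip": 0.075}

```text
time_s: 2.85
tcp_pos: [0.479, -0.0307, 0.2904]
tool_rot: [[-0.883, 0.469, 0.012], [0.469, 0.883, 0.002], [-0.01, 0.008, -1.0]]
ft_force: [0.9, 0.9, 0.4]
width: 0.0748
```

```bash
python3 - <<'E'
from h import *
go([.5528,-.199,.25],62)
E
```

```text
t 2.85 tcp [ 0.479  -0.0307  0.2904] yaw_y 62.01 tilt [0.0125 0.0021] w 0.0748 F [0.9 0.9 0.4] M [0.07 0.   0.05] j6 -1.26
delta tool [-0.1438 -0.1143  0.041 ]
rz for yaw 0.0002
```

```bash
cat >> h.py <<'E'
from scipy.spatial.transform import Rotation as Ro
def gox(target,yaw):
    go(target,yaw); s=observe(); R=np.array(s["tool_rot"]); a=np.radians(yaw)
    y=np.array([np.cos(a),np.sin(a),0]); z=np.array([0,0,-1.]); x=np.cross(y,z)
    print("rotvec tool",Ro.from_matrix(R.T@np.c_[x,y,z]).as_rotvec().round(4))
E
python3 - <<'E'
from h import *
gox([.5528,-.199,.24],62)
E
```

```text
t 2.85 tcp [ 0.479  -0.0307  0.2904] yaw_y 62.01 tilt [0.0125 0.0021] w 0.0748 F [0.9 0.9 0.4] M [0.07 0.   0.05] j6 -1.26
delta tool [-0.1437 -0.1143  0.051 ]
rz for yaw 0.0002
rotvec tool [0.0077 0.01   0.0001]
```

Call:
play_rows:
  steps:
    - {"tx": -0.048,"ty": -0.038,"tz": 0.01,"rx": 0,"ry": 0,"rz": 0,"grip": 0.075}
    - {"tx": -0.048,"ty": -0.038,"tz": 0.01,"rx": 0,"ry": 0,"rz": 0,"grip": 0.075}
    - {"tx": -0.04,"ty": -0.03,"tz": 0.01,"rx": 0,"ry": 0.01,"rz": 0,"grip": 0.075}
    - {"tx": 0,"ty": 0,"tz": 0.0,"rx": 0,"ry": 0,"rz": 0,"grip": 0.075}

```text
time_s: 3.35
tcp_pos: [0.5506, -0.1944, 0.2611]
tool_rot: [[-0.88, 0.475, 0.006], [0.475, 0.88, 0.007], [-0.001, 0.009, -1.0]]
ft_force: [0.3, 0.2, -0.1]
width: 0.0751
```

```bash
python3 - <<'E'
from h import *
gox([.5528,-.199,.24],62)
E
```

```text
t 3.35 tcp [ 0.5506 -0.1944  0.2611] yaw_y 61.66 tilt [0.0055 0.0072] w 0.0751 F [ 0.3  0.2 -0.1] M [0.01 0.07 0.01] j6 -1.51
delta tool [-0.0041 -0.0032  0.021 ]
rz for yaw -0.0059
rotvec tool [ 0.009   0.0014 -0.0059]
```

Call:
play_rows:
  steps:
    - {"tx": -0.004,"ty": -0.003,"tz": 0.02,"rx": 0.009,"ry": 0.001,"rz": -0.006,"grip": 0.075}
    - {"tx": 0,"ty": 0,"tz": 0.02,"rx": 0,"ry": 0,"rz": 0,"grip": 0.075}
    - {"tx": 0,"ty": 0,"tz": 0.01,"rx": 0,"ry": 0,"rz": 0,"grip": 0.075}
    - {"tx": 0,"ty": 0,"tz": 0,"rx": 0,"ry": 0,"rz": 0,"grip": 0.075}

```text
time_s: 3.85
tcp_pos: [0.5518, -0.1957, 0.2072]
tool_rot: [[-0.885, 0.466, -0.001], [0.466, 0.885, 0.0], [0.001, -0.0, -1.0]]
ft_force: [0.2, 0.3, 0.2]
width: 0.075
```

```bash
python3 - <<'E'
from h import *
gox([.5528,-.199,.106],62)
S=read_camera("side");T=read_camera("top")
a=cv2.resize(T["frame"][120:260,300:460,::-1],None,fx=2.5,fy=2.5);b=cv2.resize(S["frame"][130:270,270:430,::-1],None,fx=2.5,fy=2.5)
cv2.imwrite("pics/ap.png",np.hstack([a,b]))
E
```

```text
t 3.85 tcp [ 0.5518 -0.1957  0.2072] yaw_y 62.22 tilt [-0.0009  0.0003] w 0.075 F [0.2 0.3 0.2] M [ 0.02 -0.05  0.05] j6 -1.52
delta tool [-0.0026 -0.0024  0.1012]
rz for yaw 0.0038
rotvec tool [-0.0001 -0.0009  0.0038]
```

View pics/ap.png

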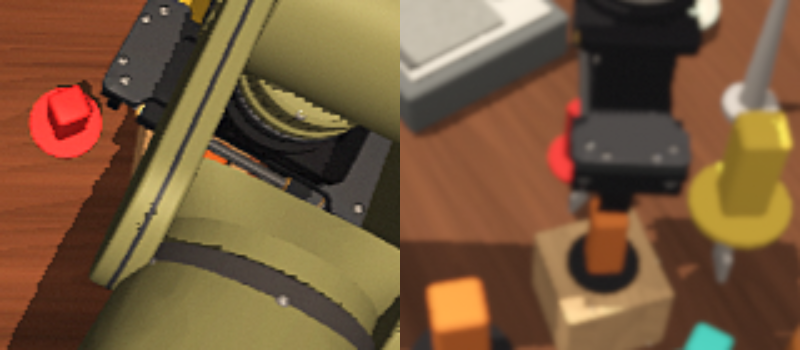

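Call:
play_rows:
  steps:
    - {"tx": -0.0026,"ty": -0.0024,"tz": 0.02,"rx": 0,"ry": 0,"rz": 0.004,"grip": 0.075}
    - {"tx": 0,"ty": 0,"tz": 0.02,"rx": 0,"ry": 0,"rz": 0,"grip": 0.075}
    - {"tx": 0,"ty": 0,"tz": 0,"rx": 0,"ry": 0,"rz": 0,"grip": 0.075}

```text
time_s: 4.32
tcp_pos: [0.5541, -0.1998, 0.1668]
tool_rot: [[-0.883, 0.47, 0.003], [0.47, 0.883, -0.001], [-0.003, 0.0, -1.0]]
ft_force: [-0.0, 0.2, 0.2]
width: 0.0748
```

```bash
python3 - <<'E'
from h import *
gox([.5528,-.199,.106],62)
S=read_camera("side")
cv2.imwrite("pics/ap2.png",cv2.resize(S["frame"][150:260,290:410,::-1],None,fx=5,fy=5,interpolation=cv2.INTER_CUBIC))
E
```

```text
t 4.33 tcp [ 0.5541 -0.1998  0.1668] yaw_y 61.97 tilt [ 0.0027 -0.0014] w 0.0748 F [-0.   0.2  0.2] M [ 0.   -0.   -0.02] j6 -1.52
delta tool [0.0017 0.0001 0.0608]
rz for yaw -0.0005
rotvec tool [ 0.0001  0.0031 -0.0005]
```

View pics/ap2.png

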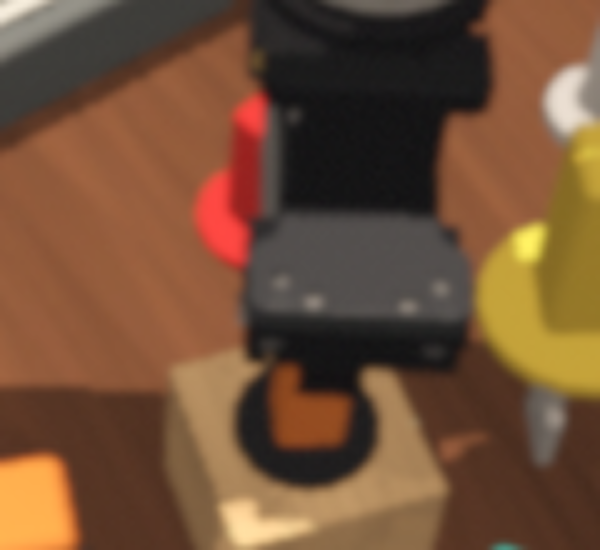

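Call:
play_rows:
  steps:
    - {"tx": 0.0015,"ty": 0,"tz": 0.02,"rx": 0,"ry": 0.003,"rz": 0,"grip": 0.075}
    - {"tx": 0,"ty": 0,"tz": 0.02,"rx": 0,"ry": 0,"rz": 0,"grip": 0.075}
    - {"tx": 0,"ty": 0,"tz": 0.018,"rx": 0,"ry": 0,"rz": 0,"grip": 0.075}
    - {"tx": 0,"ty": 0,"tz": 0,"rx": 0,"ry": 0,"rz": 0,"grip": 0.075}

```text
time_s: 4.88
tcp_pos: [0.5531, -0.1993, 0.1055]
tool_rot: [[-0.883, 0.47, 0.001], [0.47, 0.883, -0.0], [-0.001, 0.0, -1.0]]
ft_force: [-0.4, 0.3, 1.1]
width: 0.0751
```

```bash
python3 - <<'E'
from h import *
gox([.5528,-.199,.106],62)
E
```

```text
t 4.88 tcp [ 0.5531 -0.1993  0.1055] yaw_y 61.96 tilt [ 0.0008 -0.0002] w 0.0751 F [-0.4  0.3  1.1] M [-0.    0.   -0.04] j6 -1.52
delta tool [ 0.0005  0.0001 -0.0005]
rz for yaw -0.0007
rotvec tool [ 0.0001  0.0008 -0.0007]
```

Call:
play_rows:
  steps:
    - {"tx": 0,"ty": 0,"tz": 0,"rx": 0,"ry": 0,"rz": 0,"grip": 0.02}
    - {"tx": 0,"ty": 0,"tz": 0,"rx": 0,"ry": 0,"rz": 0,"grip": 0.02}
    - {"tx": 0,"ty": 0,"tz": 0,"rx": 0,"ry": 0,"rz": 0,"grip": 0.02}
    - {"tx": 0,"ty": 0,"tz": 0,"rx": 0,"ry": 0,"rz": 0,"grip": 0.02}
    - {"tx": 0,"ty": 0,"tz": 0,"rx": 0,"ry": 0,"rz": 0,"grip": 0.02}
    - {"tx": 0,"ty": 0,"tz": 0,"rx": 0,"ry": 0,"rz": 0,"grip": 0.02}
  grip_force: 40

```text
time_s: 5.62
tcp_pos: [0.5547, -0.2001, 0.1079]
tool_rot: [[-0.883, 0.47, 0.005], [0.47, 0.883, -0.002], [-0.005, 0.0, -1.0]]
ft_force: [-0.2, 0.4, -1.2]
width: 0.0285
```

```bash
python3 - <<'E'
from h import *
gox([.5528,-.199,.106],62)
E
```

```text
t 5.62 tcp [ 0.5547 -0.2001  0.1079] yaw_y 61.97 tilt [ 0.0047 -0.0023] w 0.0285 F [-0.2  0.4 -1.2] M [-0.05 -0.06  0.02] j6 -1.52
delta tool [0.0022 0.0001 0.0019]
rz for yaw -0.0006
rotvec tool [ 0.0001  0.0052 -0.0006]
```

Call:
play_rows:
  steps:
    - {"tx": 0,"ty": 0,"tz": -0.02,"rx": 0,"ry": 0,"rz": 0,"grip": 0.02}
    - {"tx": 0,"ty": 0,"tz": -0.03,"rx": 0,"ry": 0.003,"rz": 0,"grip": 0.02}
    - {"tx": 0,"ty": 0,"tz": -0.03,"rx": 0,"ry": 0,"rz": 0,"grip": 0.02}
    - {"tx": 0,"ty": 0,"tz": -0.04,"rx": 0,"ry": 0,"rz": 0,"grip": 0.02}
    - {"tx": 0,"ty": 0,"tz": -0.04,"rx": 0,"ry": 0,"rz": 0,"grip": 0.02}
    - {"tx": 0,"ty": 0,"tz": -0.03,"rx": 0,"ry": 0,"rz": 0,"grip": 0.02}
    - {"tx": 0,"ty": 0,"tz": 0,"rx": 0,"ry": 0,"rz": 0,"grip": 0.02}

```text
time_s: 6.5
tcp_pos: [0.5535, -0.1993, 0.3099]
tool_rot: [[-0.883, 0.47, 0.004], [0.47, 0.883, -0.001], [-0.004, 0.001, -1.0]]
ft_force: [-0.6, 0.2, -2.8]
width: 0.0284
```

```bash
python3 - <<'E'
from h import *
gox([.5528,-.199,.3],62)
S=read_camera("side");T=read_camera("top")
cv2.imwrite("pics/lift_s.png",cv2.resize(S["frame"][130:270,280:440,::-1],None,fx=4.5,fy=4.2,interpolation=cv2.INTER_CUBIC))
cv2.imwrite("pics/lift_t.png",T["frame"][:,:,::-1])
E
```

```text
t 6.5 tcp [ 0.5535 -0.1993  0.3099] yaw_y 61.97 tilt [ 0.0042 -0.0014] w 0.0284 F [-0.6  0.2 -2.8] M [-0.08 -0.01 -0.05] j6 -1.52
delta tool [ 0.0008 -0.      0.0099]
rz for yaw -0.0005
rotvec tool [ 0.0007  0.0043 -0.0005]
```

View pics/lift_s.png

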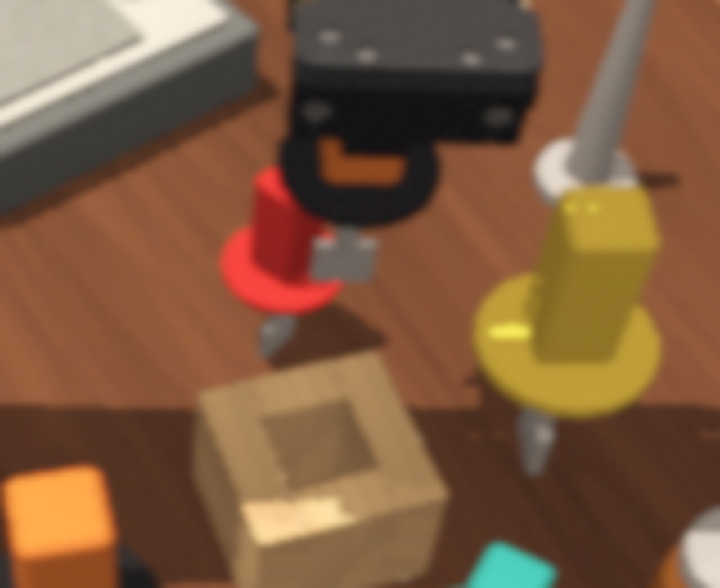

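View pics/lift_t.png

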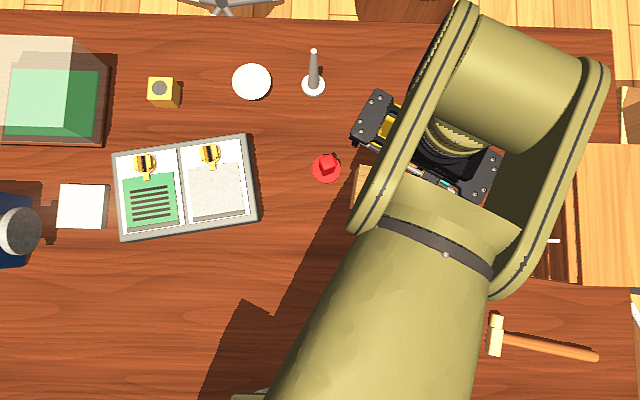

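Call:
play_rows:
  steps:
    - {"tx": 0,"ty": 0,"tz": 0,"rx": 0,"ry": 0,"rz": 0.18,"grip": 0.02}
    - {"tx": 0,"ty": 0,"tz": 0,"rx": 0,"ry": 0,"rz": 0.18,"grip": 0.02}
    - {"tx": 0,"ty": 0,"tz": 0,"rx": 0,"ry": 0,"rz": 0.18,"grip": 0.02}
    - {"tx": 0,"ty": 0,"tz": 0,"rx": 0,"ry": 0,"rz": 0.18,"grip": 0.02}
    - {"tx": 0,"ty": 0,"tz": 0,"rx": 0,"ry": 0,"rz": 0.18,"grip": 0.02}
    - {"tx": 0,"ty": 0,"tz": 0,"rx": 0,"ry": 0,"rz": 0.18,"grip": 0.02}
    - {"tx": 0,"ty": 0,"tz": 0,"rx": 0,"ry": 0,"rz": 0.18,"grip": 0.02}
    - {"tx": 0,"ty": 0,"tz": 0,"rx": 0,"ry": 0,"rz": 0.18,"grip": 0.02}
    - {"tx": 0,"ty": 0,"tz": 0,"rx": 0,"ry": 0,"rz": 0.18,"grip": 0.02}
    - {"tx": 0,"ty": 0,"tz": 0,"rx": 0,"ry": 0,"rz": 0.18,"grip": 0.02}
    - {"tx": 0,"ty": 0,"tz": 0,"rx": 0,"ry": 0,"rz": 0.18,"grip": 0.02}
    - {"tx": 0,"ty": 0,"tz": 0,"rx": 0,"ry": 0,"rz": 0.18,"grip": 0.02}
    - {"tx": 0,"ty": 0,"tz": 0,"rx": 0,"ry": 0,"rz": 0.18,"grip": 0.02}
    - {"tx": 0,"ty": 0,"tz": 0,"rx": 0,"ry": 0,"rz": 0.1,"grip": 0.02}

```text
time_s: 8.35
tcp_pos: [0.537, -0.1916, 0.2637]
tool_rot: [[0.99, 0.128, -0.061], [0.13, -0.991, 0.029], [-0.057, -0.037, -0.998]]
ft_force: [1.4, 0.4, -1.6]
width: 0.0285
```

```bash
python3 - <<'E'
from h import *
gox([.590,.2985,.29],-79.3)
E
```

```text
t 8.35 tcp [ 0.537  -0.1916  0.2637] yaw_y -82.62 tilt [-0.0612  0.0292] w 0.0285 F [ 1.4  0.4 -1.6] M [-0.1   0.12 -0.03] j6 1.0
delta tool [ 0.1149 -0.4799 -0.0152]
rz for yaw -0.058
rotvec tool [-0.0385  0.0559 -0.0569]
```

Call:
play_rows:
  steps:
    - {"tx": 0,"ty": 0,"tz": -0.04,"rx": -0.038,"ry": 0.056,"rz": -0.057,"grip": 0.02}
    - {"tx": 0,"ty": 0,"tz": 0,"rx": 0,"ry": 0,"rz": 0,"grip": 0.02}

```text
time_s: 8.6
tcp_pos: [0.5376, -0.192, 0.2982]
tool_rot: [[0.982, 0.186, -0.007], [0.186, -0.982, 0.004], [-0.006, -0.005, -1.0]]
ft_force: [0.1, -0.2, -2.0]
width: 0.0281
```

```bash
python3 - <<'E'
from h import *
gox([.590,.2985,.29],-79.3)
E
```

```text
t 8.6 tcp [ 0.5376 -0.192   0.2982] yaw_y -79.25 tilt [-0.0074  0.004 ] w 0.0281 F [ 0.1 -0.2 -2. ] M [-0.09  0.15  0.06] j6 0.95
delta tool [ 0.143  -0.4721  0.0098]
rz for yaw 0.0008
rotvec tool [-0.0053  0.0065  0.0008]
```

Call:
play_rows:
  steps:
    - {"tx": 0.0165,"ty": -0.054,"tz": 0,"rx": -0.005,"ry": 0.006,"rz": 0,"grip": 0.02}
    - {"tx": 0.0165,"ty": -0.054,"tz": 0,"rx": 0,"ry": 0,"rz": 0,"grip": 0.02}
    - {"tx": 0.0165,"ty": -0.054,"tz": 0,"rx": 0,"ry": 0,"rz": 0,"grip": 0.02}
    - {"tx": 0.0165,"ty": -0.054,"tz": 0,"rx": 0,"ry": 0,"rz": 0,"grip": 0.02}
    - {"tx": 0.0165,"ty": -0.054,"tz": 0,"rx": 0,"ry": 0,"rz": 0,"grip": 0.02}
    - {"tx": 0.0165,"ty": -0.054,"tz": 0,"rx": 0,"ry": 0,"rz": 0,"grip": 0.02}
    - {"tx": 0.0165,"ty": -0.054,"tz": 0,"rx": 0,"ry": 0,"rz": 0,"grip": 0.02}
    - {"tx": 0.0165,"ty": -0.054,"tz": 0,"rx": 0,"ry": 0,"rz": 0,"grip": 0.02}
    - {"tx": 0,"ty": 0,"tz": 0,"rx": 0,"ry": 0,"rz": 0,"grip": 0.02}

```text
time_s: 9.72
tcp_pos: [0.5793, 0.2689, 0.2671]
tool_rot: [[0.983, 0.178, -0.046], [0.178, -0.984, -0.003], [-0.046, -0.005, -0.999]]
ft_force: [-0.3, 0.1, -1.8]
width: 0.0286
```

```bash
python3 - <<'E'
from h import *
gox([.590,.2985,.27],-79.3)
E
```

```text
t 9.72 tcp [0.5793 0.2689 0.2671] yaw_y -79.75 tilt [-0.0458 -0.0033] w 0.0286 F [-0.3  0.1 -1.8] M [-0.15  0.07 -0.08] j6 1.74
delta tool [ 0.0156 -0.0273 -0.0034]
rz for yaw -0.0078
rotvec tool [-0.0051  0.0456 -0.0077]
```

Call:
play_rows:
  steps:
    - {"tx": 0.0155,"ty": -0.027,"tz": 0,"rx": -0.005,"ry": 0.045,"rz": -0.008,"grip": 0.02}
    - {"tx": 0,"ty": 0,"tz": 0.01,"rx": 0,"ry": 0,"rz": 0,"grip": 0.02}
    - {"tx": 0,"ty": 0,"tz": 0.01,"rx": 0,"ry": 0,"rz": 0,"grip": 0.02}
    - {"tx": 0,"ty": 0,"tz": 0,"rx": 0,"ry": 0,"rz": 0,"grip": 0.02}

```text
time_s: 10.22
tcp_pos: [0.5868, 0.2943, 0.236]
tool_rot: [[0.983, 0.183, -0.014], [0.183, -0.983, -0.008], [-0.015, 0.005, -1.0]]
ft_force: [0.4, -0.2, -1.3]
width: 0.0286
```

```bash
python3 - <<'E'
from h import *
gox([.590,.2985,.23],-79.3)
S=read_camera("side");T=read_camera("top")
cv2.imwrite("pics/s1.png",cv2.resize(S["frame"][40:140,210:330,::-1],None,fx=6,fy=6,interpolation=cv2.INTER_CUBIC))
cv2.imwrite("pics/t1.png",cv2.resize(T["frame"][110:240,90:250,::-1],None,fx=5,fy=4.6,interpolation=cv2.INTER_CUBIC))
E
```

```text
t 10.22 tcp [0.5868 0.2943 0.236 ] yaw_y -79.43 tilt [-0.0138 -0.0079] w 0.0286 F [ 0.4 -0.2 -1.3] M [-0.07  0.17 -0.07] j6 1.77
delta tool [ 0.004  -0.0036  0.0059]
rz for yaw -0.0023
rotvec tool [ 0.0053  0.015  -0.0024]
```

View pics/s1.png

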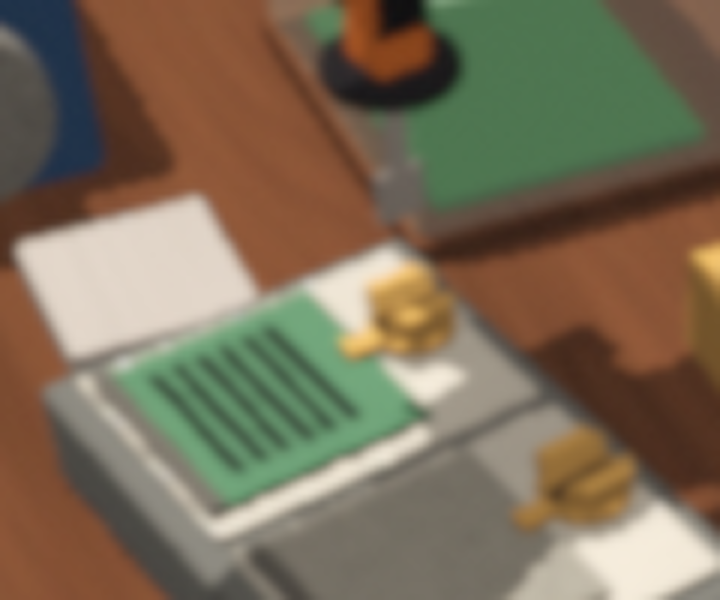

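View pics/t1.png

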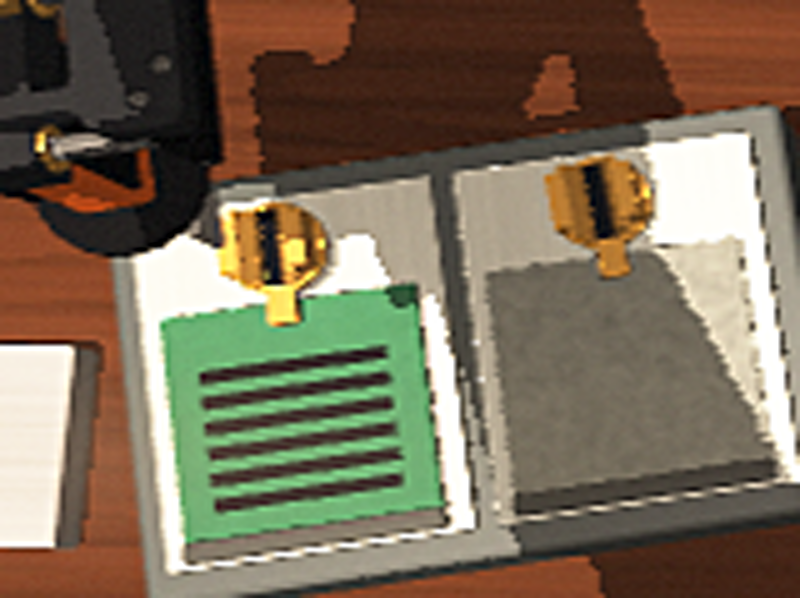

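```bash
cat >> h.py <<'E'
def tip(): 
    s=observe(); return np.array(s["tcp_pos"])+.0975*np.array(s["tool_rot"])[:,2], np.array(s["tool_rot"])
E
python3 - <<'E'
from h import *
p,R=tip(); print(p)
S=read_camera("side");T=read_camera("top")
B=[p+R[:,0]*a*.012+R[:,1]*b*.0025-R[:,2]*z for a in(-1,1) for b in(-1,1) for z in(0,.024)]
for d,o,f,n,w in((S,(262,55),(14,14),"s",(40,40)),(T,(115,140),(14,14),"t",(40,40))):
    im=cv2.resize(d["frame"][o[1]:o[1]+w[1],o[0]:o[0]+w[0],::-1],None,fx=f[0],fy=f[1],interpolation=cv2.INTER_CUBIC)
    q=((proj(d,np.array(B))-o+.5)*14).astype(int)
    for i in range(8):
        for j in range(i):
            if bin(i^j).count("1")==1: cv2.line(im,tuple(map(int,q[i])),tuple(map(int,q[j])),(255,0,255),1)
    cv2.imwrite(f"pics/b_{n}.png",im)
a=cv2.imread("pics/b_s.png");b=cv2.imread("pics/b_t.png");cv2.imwrite("pics/b.png",cv2.resize(np.hstack([a,b]),(800,400)))
E
```

```text
[0.58638353 0.29402697 0.1401633 ]
```

View pics/b.png

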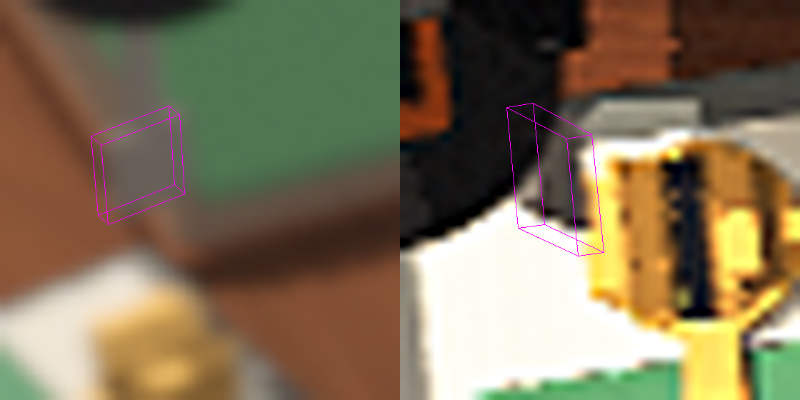

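```bash
cat > ov.py <<'E'
from h import *
import sys
def overlay(name,dx,dy=0):
    p,R=tip(); S=read_camera("side");T=read_camera("top"); ims=[]
    p=p+R[:,0]*dx+R[:,1]*dy
    th=np.linspace(0,2*np.pi,50)
    c=proj(S,p)[0]; ct=proj(T,p)[0]
    for d,cc in((S,c),(T,ct)):
        o=(int(cc[0])-22,int(cc[1])-30); f=10
        o=(max(o[0],0),max(o[1],0))
        im=cv2.resize(d["frame"][o[1]:o[1]+48,o[0]:o[0]+40,::-1],None,fx=f,fy=f,interpolation=cv2.INTER_CUBIC)
        sh=lambda P:(((proj(d,np.array(P))-o+.5)*f)).astype(int)
        q=sh([p+R[:,0]*a*.012+R[:,1]*b*.0025-R[:,2]*z for a in(-1,1) for b in(-1,1) for z in(0,.024)])
        for i in range(8):
            for j in range(i):
                if bin(i^j).count("1")==1: cv2.line(im,tuple(map(int,q[i])),tuple(map(int,q[j])),(255,0,255),1)
        for z in(.070,.076):
            g=sh([p+R[:,0]*.031*np.cos(t)+R[:,1]*.031*np.sin(t)-R[:,2]*z for t in th]); cv2.polylines(im,[g.astype(np.int32)],True,(255,255,0),1)
        ims.append(im)
    cv2.imwrite(name,np.hstack(ims))
overlay(sys.argv[1],float(sys.argv[2]),float(sys.argv[3]))
E
python3 ov.py pics/o0.png 0 0; python3 ov.py pics/o1.png 0.004 0
```

```text
(no output)
```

View pics/o0.png

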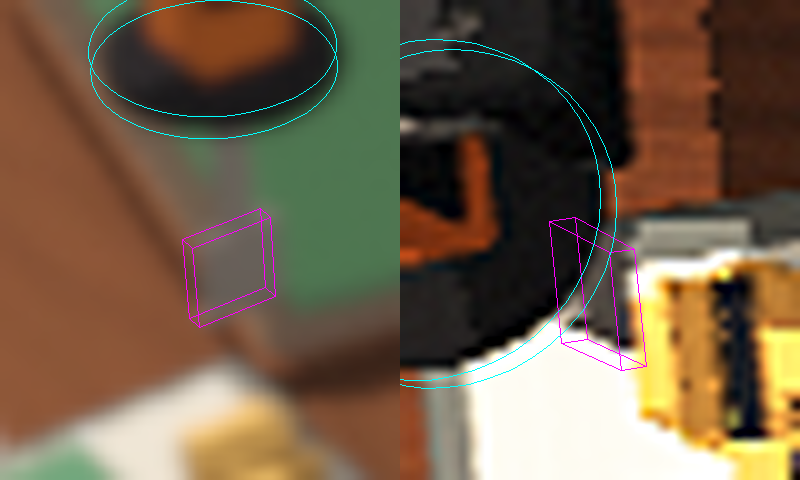

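View pics/o1.png

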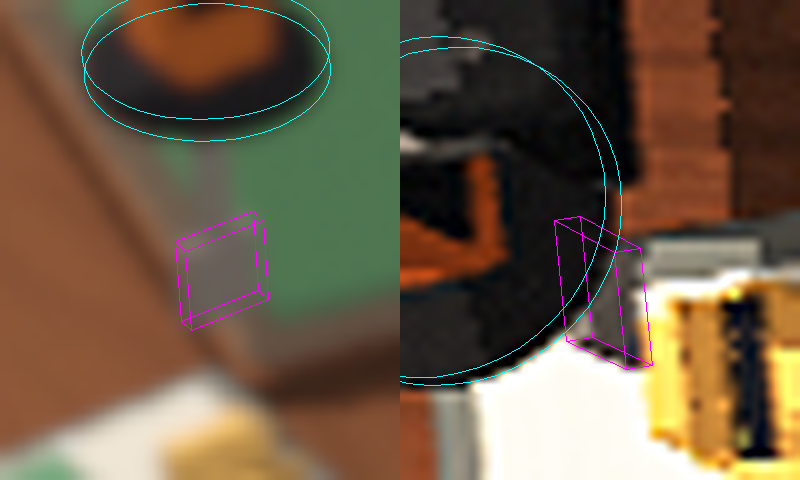

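```bash
python3 - <<'E'
from h import *
gox([.586,.298,.21],-79.3)
E
```

```text
t 10.62 tcp [0.588  0.2959 0.2394] yaw_y -79.36 tilt [-0.0086 -0.0055] w 0.0286 F [ 0.3  0.8 -1.7] M [-0.06  0.14 -0.02] j6 1.77
delta tool [-0.0013 -0.0026  0.0294]
rz for yaw -0.0011
rotvec tool [ 0.0039  0.0094 -0.0011]
```

Call:
play_rows:
  steps:
    - {"tx": 0.0,"ty": -0.0037,"tz": 0,"rx": 0.005,"ry": 0.015,"rz": -0.002,"grip": 0.02}
    - {"tx": 0,"ty": 0,"tz": 0.01,"rx": 0,"ry": 0,"rz": 0,"grip": 0.02}
    - {"tx": 0,"ty": 0,"tz": 0.005,"rx": 0,"ry": 0,"rz": 0,"grip": 0.02}
    - {"tx": 0,"ty": 0,"tz": 0,"rx": 0,"ry": 0,"rz": 0,"grip": 0.02}

```text
time_s: 11.12
tcp_pos: [0.5871, 0.3, 0.2234]
tool_rot: [[0.982, 0.187, 0.006], [0.187, -0.982, 0.003], [0.007, -0.001, -1.0]]
ft_force: [1.1, 1.0, -1.6]
width: 0.028
```

```bash
python3 - <<'E'
from h import *
gox([.586,.298,.2],-79.3)
E
python3 ov.py pics/o2.png 0.004 0
```

```text
t 11.12 tcp [0.5871 0.3    0.2234] yaw_y -79.22 tilt [0.0062 0.0027] w 0.028 F [ 1.1  1.  -1.6] M [-0.07  0.25 -0.01] j6 1.77
delta tool [-0.0016  0.0018  0.0234]
rz for yaw 0.0014
rotvec tool [-0.0015 -0.0066  0.0014]
```

View pics/o2.png

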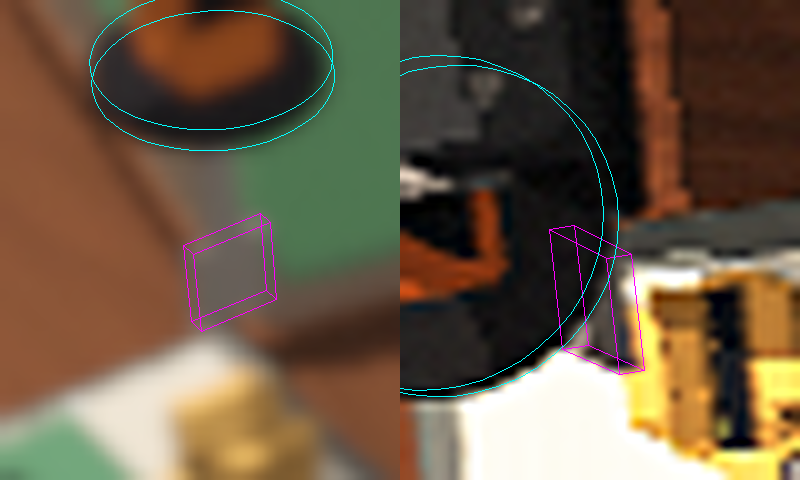

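Call:
play_rows:
  steps:
    - {"tx": -0.0015,"ty": 0.0018,"tz": 0.01,"rx": -0.001,"ry": -0.006,"rz": 0.001,"grip": 0.02}
    - {"tx": 0,"ty": 0,"tz": 0.006,"rx": 0,"ry": 0,"rz": 0,"grip": 0.02}
    - {"tx": 0,"ty": 0,"tz": 0,"rx": 0,"ry": 0,"rz": 0,"grip": 0.02}

```text
time_s: 11.6
tcp_pos: [0.5863, 0.2978, 0.2068]
tool_rot: [[0.983, 0.186, 0.001], [0.186, -0.983, 0.001], [0.001, -0.001, -1.0]]
ft_force: [-1.2, -0.2, -2.3]
width: 0.0282
```

```bash
python3 - <<'E'
from h import *
gox([.586,.298,.19],-79.3)
E
python3 ov.py pics/o3.png 0.004 0
```

```text
t 11.6 tcp [0.5863 0.2978 0.2068] yaw_y -79.29 tilt [0.0008 0.0007] w 0.0282 F [-1.2 -0.2 -2.3] M [-0.09  0.17  0.01] j6 1.77
delta tool [-0.0003 -0.0003  0.0168]
rz for yaw 0.0001
rotvec tool [-0.0005 -0.0009  0.0001]
```

View pics/o3.png

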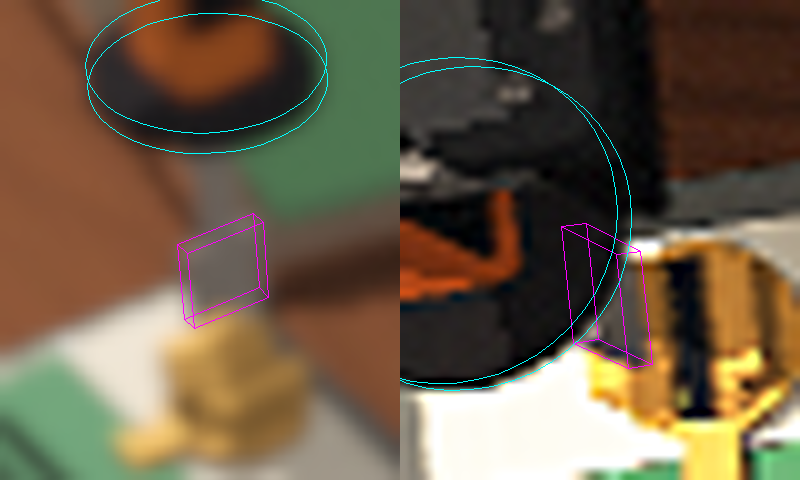

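Call:
play_rows:
  steps:
    - {"tx": 0,"ty": 0,"tz": 0.008,"rx": 0,"ry": 0,"rz": 0,"grip": 0.02}
    - {"tx": 0,"ty": 0,"tz": 0.008,"rx": 0,"ry": 0,"rz": 0,"grip": 0.02}
    - {"tx": 0,"ty": 0,"tz": 0,"rx": 0,"ry": 0,"rz": 0,"grip": 0.02}

```text
time_s: 12.08
tcp_pos: [0.5867, 0.298, 0.1906]
tool_rot: [[0.983, 0.186, 0.002], [0.186, -0.983, 0.001], [0.002, -0.001, -1.0]]
ft_force: [-0.1, 0.3, -1.6]
width: 0.0284
```

```bash
python3 - <<'E'
from h import *
gox([.586,.298,.178],-79.3)
E
python3 ov.py pics/o4.png 0.004 0
```

```text
t 12.07 tcp [0.5867 0.298  0.1906] yaw_y -79.29 tilt [0.0021 0.0012] w 0.0284 F [-0.1  0.3 -1.6] M [-0.09  0.18 -0.02] j6 1.77
delta tool [-0.0007 -0.0001  0.0126]
rz for yaw 0.0001
rotvec tool [-0.0008 -0.0023  0.0001]
```

View pics/o4.png

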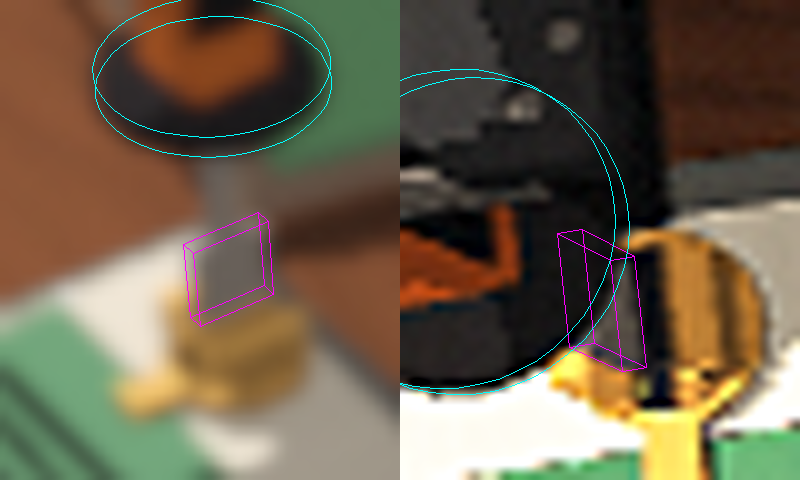

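Call:
play_rows:
  steps:
    - {"tx": -0.0005,"ty": 0,"tz": 0.006,"rx": 0,"ry": -0.002,"rz": 0,"grip": 0.02}
    - {"tx": 0,"ty": 0,"tz": 0.005,"rx": 0,"ry": 0,"rz": 0,"grip": 0.02}
    - {"tx": 0,"ty": 0,"tz": 0,"rx": 0,"ry": 0,"rz": 0,"grip": 0.02}

```text
time_s: 12.55
tcp_pos: [0.5869, 0.2982, 0.1803]
tool_rot: [[0.983, 0.186, 0.002], [0.186, -0.983, 0.002], [0.002, -0.001, -1.0]]
ft_force: [0.9, 0.0, -1.0]
width: 0.0284
```

```bash
python3 - <<'E'
from h import *
gox([.586,.298,.178],-79.3)
E
python3 ov.py pics/o5.png 0.004 0
```

```text
t 12.55 tcp [0.5869 0.2982 0.1803] yaw_y -79.29 tilt [0.0021 0.0017] w 0.0284 F [ 0.9  0.  -1. ] M [-0.07  0.19 -0.05] j6 1.77
delta tool [-0.0009  0.      0.0023]
rz for yaw 0.0002
rotvec tool [-0.0012 -0.0024  0.0002]
```

View pics/o5.png

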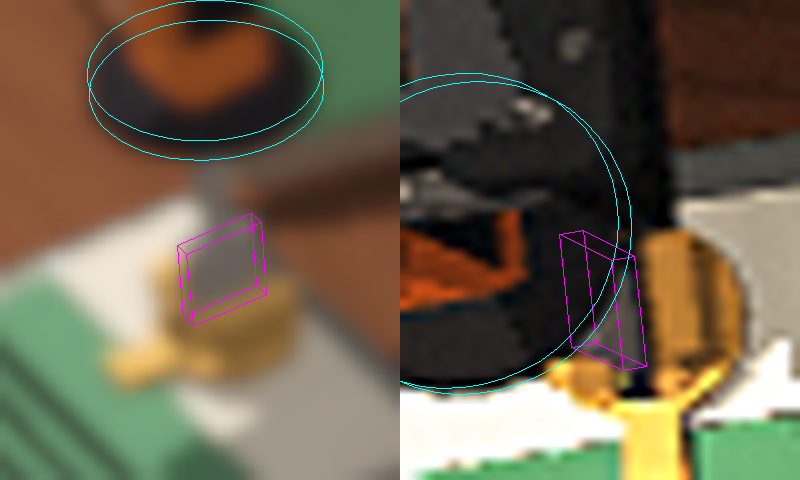

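Call:
play_rows:
  steps:
    - {"tx": -0.0008,"ty": 0,"tz": 0.001,"rx": -0.001,"ry": -0.002,"rz": 0,"grip": 0.02}
    - {"tx": 0,"ty": 0.0003,"tz": 0,"rx": 0,"ry": 0,"rz": -0.08,"grip": 0.02}
    - {"tx": 0,"ty": 0.0003,"tz": 0,"rx": 0,"ry": 0,"rz": -0.08,"grip": 0.02}
    - {"tx": 0,"ty": 0.0003,"tz": 0,"rx": 0,"ry": 0,"rz": -0.08,"grip": 0.02}

```text
time_s: 13.15
tcp_pos: [0.587, 0.2973, 0.1806]
tool_rot: [[0.907, 0.421, 0.002], [0.421, -0.907, 0.001], [0.002, 0.001, -1.0]]
ft_force: [0.1, -0.4, -2.2]
width: 0.0286
```

```bash
cat >> h.py <<'E'
def turn(yaw,z=.1795,c=(.590,.2985),dx=.004):
    a=np.radians(yaw+90); t=np.array(c)-dx*np.array([np.cos(a),np.sin(a)])
    gox([t[0],t[1],z],yaw)
E
python3 - <<'E'
from h import *
turn(-62)
E
```

```text
t 13.15 tcp [0.587  0.2973 0.1806] yaw_y -65.1 tilt [0.0024 0.0005] w 0.0286 F [ 0.1 -0.4 -2.2] M [-0.17  0.11 -0.04] j6 1.52
delta tool [-0.0008  0.0004  0.0011]
rz for yaw -0.0541
rotvec tool [ 0.0006 -0.0024 -0.0541]
```

Call:
play_rows:
  steps:
    - {"tx": -0.0008,"ty": 0.0006,"tz": 0.001,"rx": 0,"ry": -0.002,"rz": -0.08,"grip": 0.02}
    - {"tx": 0,"ty": 0.0003,"tz": 0,"rx": 0,"ry": 0,"rz": -0.08,"grip": 0.02}
    - {"tx": 0,"ty": 0.0003,"tz": 0,"rx": 0,"ry": 0,"rz": -0.08,"grip": 0.02}
    - {"tx": 0,"ty": 0.0003,"tz": 0,"rx": 0,"ry": 0,"rz": -0.08,"grip": 0.02}
    - {"tx": 0,"ty": 0.0003,"tz": 0,"rx": 0,"ry": 0,"rz": -0.08,"grip": 0.02}

```text
time_s: 13.78
tcp_pos: [0.5878, 0.2961, 0.1811]
tool_rot: [[0.662, 0.749, 0.003], [0.749, -0.662, 0.002], [0.003, 0.001, -1.0]]
ft_force: [-0.6, 0.9, -1.9]
width: 0.0286
```

```bash
python3 - <<'E'
from h import *
turn(-40)
E
```

```text
t 13.78 tcp [0.5878 0.2961 0.1811] yaw_y -41.47 tilt [0.0027 0.0017] w 0.0286 F [-0.6  0.9 -1.9] M [-0.06  0.1  -0.09] j6 1.11
delta tool [-0.0008  0.0002  0.0016]
rz for yaw -0.0257
rotvec tool [ 0.0009 -0.003  -0.0257]
```

Call:
play_rows:
  steps:
    - {"tx": -0.0008,"ty": 0.0005,"tz": 0.001,"rx": 0,"ry": -0.003,"rz": -0.09,"grip": 0.02}
    - {"tx": 0,"ty": 0.0003,"tz": 0,"rx": 0,"ry": 0,"rz": -0.09,"grip": 0.02}
    - {"tx": 0,"ty": 0.0003,"tz": 0,"rx": 0,"ry": 0,"rz": -0.09,"grip": 0.02}
    - {"tx": 0,"ty": 0.0003,"tz": 0,"rx": 0,"ry": 0,"rz": -0.09,"grip": 0.02}
    - {"tx": 0,"ty": 0.0003,"tz": 0,"rx": 0,"ry": 0,"rz": -0.09,"grip": 0.02}

```text
time_s: 14.4
tcp_pos: [0.5891, 0.2955, 0.1811]
tool_rot: [[0.257, 0.967, 0.002], [0.967, -0.257, 0.001], [0.002, 0.002, -1.0]]
ft_force: [-0.2, -0.8, -2.3]
width: 0.0286
```

```bash
python3 - <<'E'
from h import *
turn(-10)
E
python3 ov.py pics/o6.png 0.004 0
```

```text
t 14.4 tcp [0.5891 0.2955 0.1811] yaw_y -14.87 tilt [0.0024 0.0015] w 0.0286 F [-0.2 -0.8 -2.3] M [-0.06  0.07 -0.1 ] j6 0.64
delta tool [-0.0008  0.0004  0.0016]
rz for yaw -0.085
rotvec tool [ 0.002  -0.0019 -0.085 ]
```

View pics/o6.png

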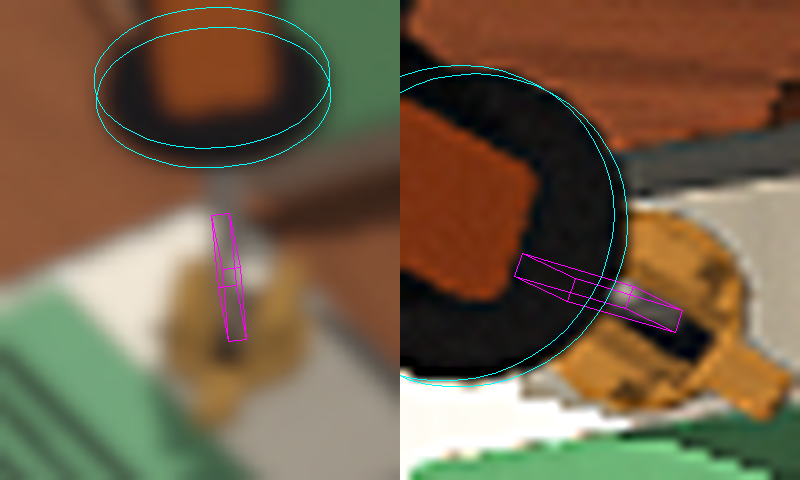

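Call:
play_rows:
  steps:
    - {"tx": -0.0008,"ty": 0.0005,"tz": 0.001,"rx": 0.001,"ry": -0.002,"rz": -0.08,"grip": 0.02}
    - {"tx": 0,"ty": 0.0003,"tz": 0,"rx": 0,"ry": 0,"rz": -0.08,"grip": 0.02}
    - {"tx": 0,"ty": 0.0003,"tz": 0,"rx": 0,"ry": 0,"rz": -0.08,"grip": 0.02}
    - {"tx": 0,"ty": 0.0003,"tz": 0,"rx": 0,"ry": 0,"rz": -0.08,"grip": 0.02}
    - {"tx": 0,"ty": 0.0003,"tz": 0,"rx": 0,"ry": 0,"rz": -0.08,"grip": 0.02}
    - {"tx": 0,"ty": 0.0002,"tz": 0,"rx": 0,"ry": 0,"rz": -0.07,"grip": 0.02}
    - {"tx": 0,"ty": 0,"tz": 0,"rx": 0,"ry": 0,"rz": 0,"grip": 0.02}

```text
time_s: 15.38
tcp_pos: [0.5907, 0.2954, 0.1817]
tool_rot: [[-0.207, 0.978, 0.001], [0.978, 0.207, 0.002], [0.001, 0.002, -1.0]]
ft_force: [-0.1, -0.4, -2.1]
width: 0.0282
```

```bash
python3 - <<'E'
from h import *
turn(11)
S=read_camera("side");T=read_camera("top")
a=cv2.resize(T["frame"][120:250,100:230,::-1],(400,400),interpolation=cv2.INTER_CUBIC);b=cv2.resize(S["frame"][50:180,210:340,::-1],(400,400),interpolation=cv2.INTER_CUBIC)
cv2.imwrite("pics/turned.png",np.hstack([a,b]))
E
```

```text
t 15.38 tcp [0.5907 0.2954 0.1817] yaw_y 11.97 tilt [0.0013 0.0017] w 0.0282 F [-0.1 -0.4 -2.1] M [-0.1   0.09 -0.02] j6 0.17
delta tool [-0.0008 -0.0001  0.0022]
rz for yaw 0.0169
rotvec tool [ 0.0017 -0.0014  0.0169]
```

View pics/turned.png

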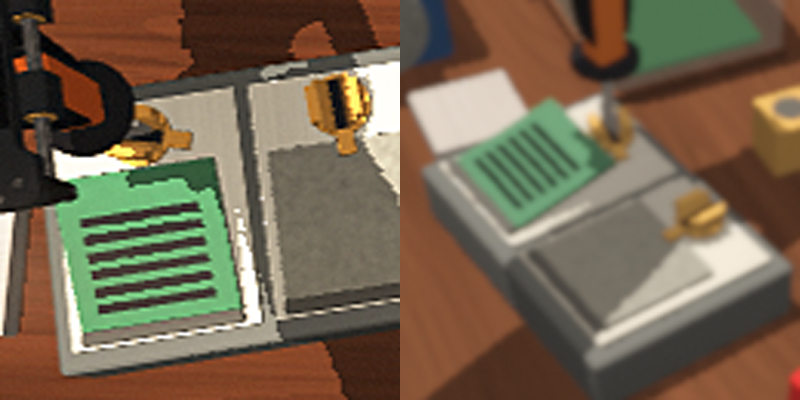

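Call:
play_rows:
  steps:
    - {"tx": 0,"ty": 0,"tz": -0.01,"rx": 0,"ry": 0,"rz": 0,"grip": 0.02}
    - {"tx": 0,"ty": 0,"tz": -0.02,"rx": 0,"ry": 0,"rz": 0,"grip": 0.02}
    - {"tx": 0,"ty": 0,"tz": -0.04,"rx": 0,"ry": 0,"rz": 0,"grip": 0.02}
    - {"tx": 0,"ty": 0,"tz": -0.04,"rx": 0,"ry": 0,"rz": 0,"grip": 0.02}
    - {"tx": 0,"ty": 0,"tz": -0.03,"rx": 0,"ry": 0,"rz": 0,"grip": 0.02}
    - {"tx": 0,"ty": 0,"tz": 0,"rx": 0,"ry": 0,"rz": -0.12,"grip": 0.02}
    - {"tx": 0,"ty": 0,"tz": 0,"rx": 0,"ry": 0,"rz": -0.12,"grip": 0.02}
    - {"tx": 0,"ty": 0,"tz": 0,"rx": 0,"ry": 0,"rz": -0.12,"grip": 0.02}
    - {"tx": 0,"ty": 0,"tz": 0,"rx": 0,"ry": 0,"rz": -0.12,"grip": 0.02}
    - {"tx": 0,"ty": 0,"tz": 0,"rx": 0,"ry": 0,"rz": -0.12,"grip": 0.02}
    - {"tx": 0,"ty": 0,"tz": 0,"rx": 0,"ry": 0,"rz": -0.12,"grip": 0.02}
    - {"tx": 0,"ty": 0,"tz": 0,"rx": 0,"ry": 0,"rz": -0.12,"grip": 0.02}

```text
time_s: 16.98
tcp_pos: [0.5924, 0.2962, 0.3507]
tool_rot: [[-0.878, 0.479, 0.024], [0.479, 0.878, 0.011], [-0.016, 0.021, -1.0]]
ft_force: [-0.3, 0.1, -1.2]
width: 0.0284
```

```bash
python3 - <<'E'
from h import *
gox([.5547,-.2001,.3],62)
E
```

```text
t 16.98 tcp [0.5924 0.2962 0.3507] yaw_y 61.38 tilt [0.0242 0.0112] w 0.0284 F [-0.3  0.1 -1.2] M [-0.03  0.03  0.02] j6 -0.69
delta tool [-0.2039 -0.4547  0.0442]
rz for yaw -0.0107
rotvec tool [ 0.0213  0.016  -0.0109]
```

Call:
play_rows:
  steps:
    - {"tx": -0.022,"ty": -0.05,"tz": 0,"rx": 0.02,"ry": 0.016,"rz": -0.01,"grip": 0.02}
    - {"tx": -0.022,"ty": -0.05,"tz": 0,"rx": 0,"ry": 0,"rz": 0,"grip": 0.02}
    - {"tx": -0.022,"ty": -0.05,"tz": 0,"rx": 0,"ry": 0,"rz": 0,"grip": 0.02}
    - {"tx": -0.022,"ty": -0.05,"tz": 0,"rx": 0,"ry": 0,"rz": 0,"grip": 0.02}
    - {"tx": -0.022,"ty": -0.05,"tz": 0,"rx": 0,"ry": 0,"rz": 0,"grip": 0.02}
    - {"tx": -0.022,"ty": -0.05,"tz": 0,"rx": 0,"ry": 0,"rz": 0,"grip": 0.02}
    - {"tx": -0.022,"ty": -0.05,"tz": 0,"rx": 0,"ry": 0,"rz": 0,"grip": 0.02}
    - {"tx": -0.022,"ty": -0.05,"tz": 0,"rx": 0,"ry": 0,"rz": 0,"grip": 0.02}
    - {"tx": 0,"ty": 0,"tz": 0,"rx": 0,"ry": 0,"rz": 0,"grip": 0.02}

```text
time_s: 18.1
tcp_pos: [0.5593, -0.1518, 0.3687]
tool_rot: [[-0.882, 0.47, 0.024], [0.47, 0.883, -0.001], [-0.022, 0.01, -1.0]]
ft_force: [0.2, 1.2, -1.8]
width: 0.0283
```

```bash
python3 - <<'E'
from h import *
gox([.5547,-.2001,.3],62)
E
```

```text
t 18.1 tcp [ 0.5593 -0.1518  0.3687] yaw_y 61.98 tilt [ 0.0239 -0.0011] w 0.0283 F [ 0.2  1.2 -1.8] M [-0.01  0.05 -0.01] j6 -1.44
delta tool [-0.0171 -0.0455  0.0686]
rz for yaw -0.0004
rotvec tool [ 0.0103  0.0217 -0.0005]
```

Call:
play_rows:
  steps:
    - {"tx": -0.0085,"ty": -0.023,"tz": 0.02,"rx": 0.01,"ry": 0.021,"rz": 0,"grip": 0.02}
    - {"tx": -0.0085,"ty": -0.023,"tz": 0.02,"rx": 0,"ry": 0,"rz": 0,"grip": 0.02}
    - {"tx": 0,"ty": 0,"tz": 0.02,"rx": 0,"ry": 0,"rz": 0,"grip": 0.02}
    - {"tx": 0,"ty": 0,"tz": 0.02,"rx": 0,"ry": 0,"rz": 0,"grip": 0.02}
    - {"tx": 0,"ty": 0,"tz": 0,"rx": 0,"ry": 0,"rz": 0,"grip": 0.02}

```text
time_s: 18.73
tcp_pos: [0.5551, -0.1979, 0.293]
tool_rot: [[-0.884, 0.468, 0.009], [0.468, 0.884, -0.001], [-0.009, 0.004, -1.0]]
ft_force: [0.2, 0.1, -1.6]
width: 0.0284
```

```bash
python3 - <<'E'
from h import *
gox([.5547,-.2001,.25],62)
E
```

```text
t 18.73 tcp [ 0.5551 -0.1979  0.293 ] yaw_y 62.08 tilt [ 0.0094 -0.0007] w 0.0284 F [ 0.2  0.1 -1.6] M [-0.01  0.02 -0.04] j6 -1.52
delta tool [-0.0003 -0.0023  0.043 ]
rz for yaw 0.0014
rotvec tool [0.0038 0.0086 0.0013]
```

Call:
play_rows:
  steps:
    - {"tx": 0,"ty": -0.0023,"tz": 0.02,"rx": 0.004,"ry": 0.009,"rz": 0.001,"grip": 0.02}
    - {"tx": 0,"ty": 0,"tz": 0.02,"rx": 0,"ry": 0,"rz": 0,"grip": 0.02}
    - {"tx": 0,"ty": 0,"tz": 0.015,"rx": 0,"ry": 0,"rz": 0,"grip": 0.02}
    - {"tx": 0,"ty": 0,"tz": 0.015,"rx": 0,"ry": 0,"rz": 0,"grip": 0.02}
    - {"tx": 0,"ty": 0,"tz": 0,"rx": 0,"ry": 0,"rz": 0,"grip": 0.02}

```text
time_s: 19.35
tcp_pos: [0.5546, -0.1986, 0.2184]
tool_rot: [[-0.884, 0.468, -0.001], [0.468, 0.884, 0.0], [0.001, -0.0, -1.0]]
ft_force: [0.3, 0.1, -0.7]
width: 0.0284
```

```bash
python3 - <<'E'
from h import *
gox([.5547,-.2001,.11],62)
E
python3 ov.py pics/o7.png 0.003 0
python3 - <<'E'
from h import *
S=read_camera("side")
cv2.imwrite("pics/ret_s.png",cv2.resize(S["frame"][150:280,290:420,::-1],None,fx=4.5,fy=4.5,interpolation=cv2.INTER_CUBIC))
E
```

```text
t 19.35 tcp [ 0.5546 -0.1986  0.2184] yaw_y 62.13 tilt [-0.0008  0.0003] w 0.0284 F [ 0.3  0.1 -0.7] M [-0.05 -0.01  0.01] j6 -1.52
delta tool [-0.0009 -0.0013  0.1084]
rz for yaw 0.0022
rotvec tool [-0.0001 -0.0008  0.0022]
```

View pics/o7.png

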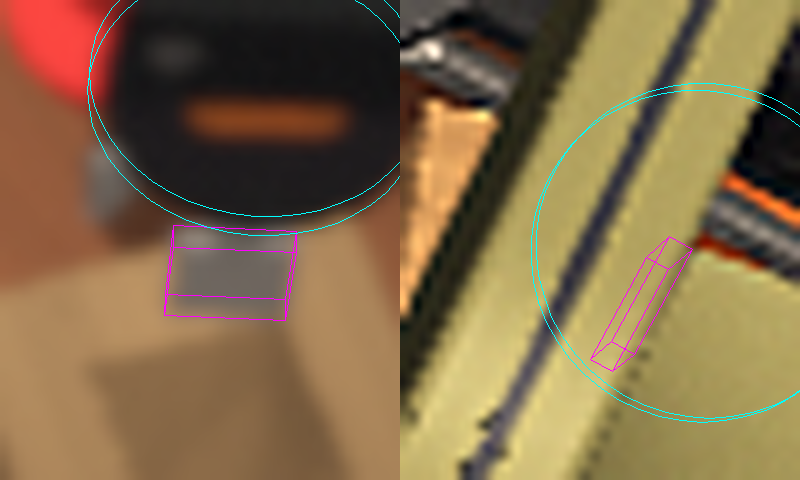

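View pics/ret_s.png

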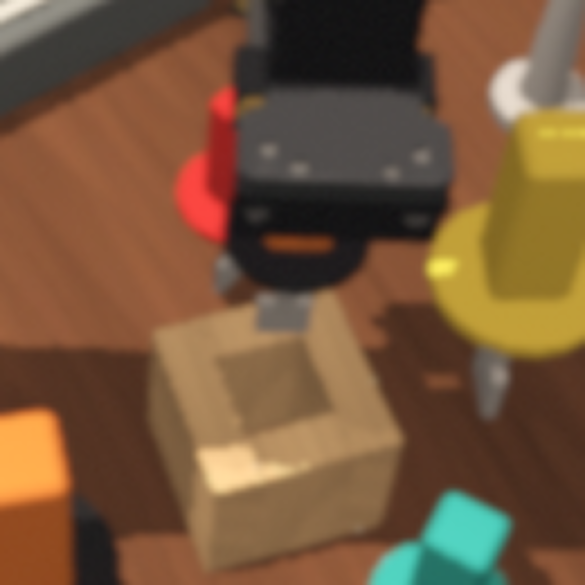

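Call:
play_rows:
  steps:
    - {"tx": -0.001,"ty": -0.0013,"tz": 0.02,"rx": 0,"ry": 0,"rz": 0,"grip": 0.02}
    - {"tx": 0,"ty": 0,"tz": 0.02,"rx": 0,"ry": 0,"rz": 0,"grip": 0.02}
    - {"tx": 0,"ty": 0,"tz": 0.01,"rx": 0,"ry": 0,"rz": 0,"grip": 0.02}
    - {"tx": 0,"ty": 0,"tz": 0.0,"rx": 0,"ry": 0,"rz": 0,"grip": 0.02}

```text
time_s: 20.0
tcp_pos: [0.5565, -0.2012, 0.1683]
tool_rot: [[-0.884, 0.468, 0.004], [0.468, 0.884, -0.002], [-0.005, 0.0, -1.0]]
ft_force: [-0.2, 1.1, -2.1]
width: 0.0283
```

```bash
python3 - <<'E'
from h import *
gox([.5547,-.2001,.11],62)
S=read_camera("side")
cv2.imwrite("pics/ret_s2.png",cv2.resize(S["frame"][150:280,290:420,::-1],None,fx=4.5,fy=4.5,interpolation=cv2.INTER_CUBIC))
E
```

```text
t 20.0 tcp [ 0.5565 -0.2012  0.1683] yaw_y 62.11 tilt [ 0.0042 -0.0021] w 0.0283 F [-0.2  1.1 -2.1] M [ 0.03 -0.01  0.03] j6 -1.52
delta tool [0.0024 0.0002 0.0583]
rz for yaw 0.002
rotvec tool [0.0001 0.0047 0.002 ]
```

View pics/ret_s2.png

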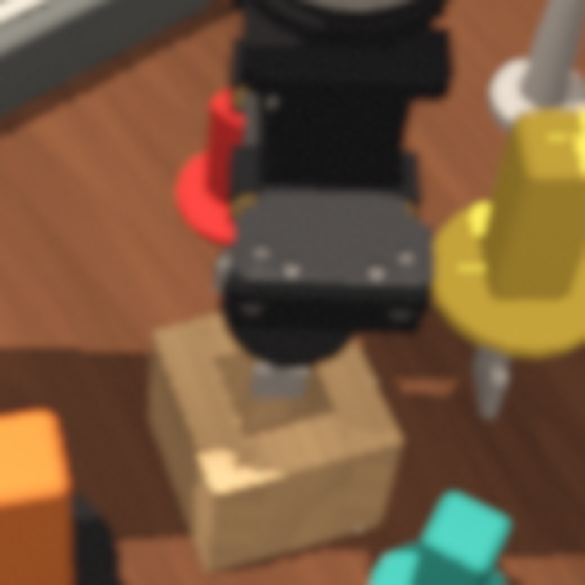

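The blade is entering the hole without contact. I'll keep going down.

Call:
play_rows:
  steps:
    - {"tx": 0.0024,"ty": 0,"tz": 0.018,"rx": 0,"ry": 0.005,"rz": 0.002,"grip": 0.02}
    - {"tx": 0,"ty": 0,"tz": 0.018,"rx": 0,"ry": 0,"rz": 0,"grip": 0.02}
    - {"tx": 0,"ty": 0,"tz": 0.012,"rx": 0,"ry": 0,"rz": 0,"grip": 0.02}
    - {"tx": 0,"ty": 0,"tz": 0,"rx": 0,"ry": 0,"rz": 0,"grip": 0.02}

```text
time_s: 20.55
tcp_pos: [0.5547, -0.2002, 0.1178]
tool_rot: [[-0.883, 0.47, 0.001], [0.47, 0.883, -0.0], [-0.001, 0.0, -1.0]]
ft_force: [0.1, -0.3, -2.1]
width: 0.0284
```

```bash
python3 - <<'E'
from h import *
gox([.5547,-.2001,.108],62)
E
```

```text
t 20.55 tcp [ 0.5547 -0.2002  0.1178] yaw_y 61.99 tilt [ 0.0007 -0.0001] w 0.0284 F [ 0.1 -0.3 -2.1] M [-0.01  0.   -0.05] j6 -1.52
delta tool [0.0001 0.0001 0.0098]
rz for yaw -0.0001
rotvec tool [ 0.0002  0.0006 -0.0001]
```

Call:
play_rows:
  steps:
    - {"tx": 0,"ty": 0,"tz": 0.005,"rx": 0,"ry": 0,"rz": 0,"grip": 0.02}
    - {"tx": 0,"ty": 0,"tz": 0.004,"rx": 0,"ry": 0,"rz": 0,"grip": 0.02}
    - {"tx": 0,"ty": 0,"tz": 0.0,"rx": 0,"ry": 0,"rz": 0,"grip": 0.02}

```text
time_s: 20.92
tcp_pos: [0.5555, -0.2006, 0.1092]
tool_rot: [[-0.883, 0.47, 0.002], [0.47, 0.883, -0.001], [-0.002, 0.0, -1.0]]
ft_force: [0.1, 0.1, -1.1]
width: 0.0281
```

```bash
python3 - <<'E'
from h import *
gox([.5547,-.2001,.107],62)
S=read_camera("side")
cv2.imwrite("pics/ret_s3.png",cv2.resize(S["frame"][150:280,290:420,::-1],None,fx=4.5,fy=4.5,interpolation=cv2.INTER_CUBIC))
E
```

```text
t 20.93 tcp [ 0.5555 -0.2006  0.1092] yaw_y 61.99 tilt [ 0.0023 -0.0009] w 0.0281 F [ 0.1  0.1 -1.1] M [-0.    0.04 -0.03] j6 -1.52
delta tool [0.0009 0.     0.0022]
rz for yaw -0.0001
rotvec tool [ 0.0003  0.0024 -0.0001]
```

View pics/ret_s3.png

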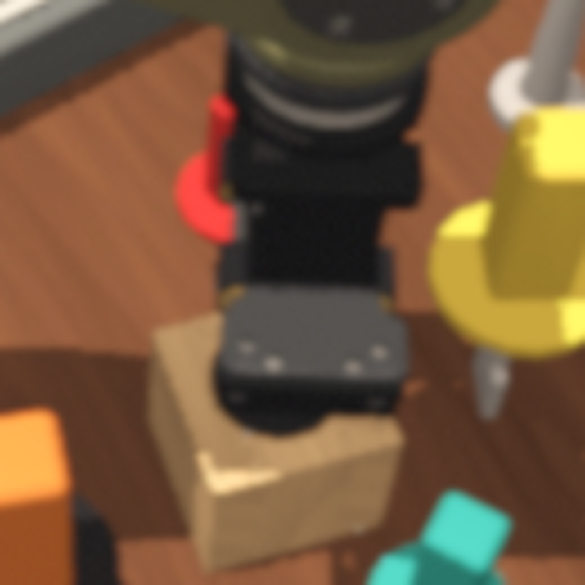

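Call:
play_rows:
  steps:
    - {"tx": 0.0009,"ty": 0,"tz": 0.0015,"rx": 0,"ry": 0.002,"rz": 0,"grip": 0.02}
    - {"tx": 0,"ty": 0,"tz": 0.0015,"rx": 0,"ry": 0,"rz": 0,"grip": 0.02}

```text
time_s: 21.22
tcp_pos: [0.5552, -0.2004, 0.108]
tool_rot: [[-0.883, 0.47, 0.002], [0.47, 0.883, -0.0], [-0.002, 0.0, -1.0]]
ft_force: [-3.7, 2.7, 7.3]
width: 0.0287
```

Call:
play_rows:
  steps:
    - {"tx": 0,"ty": 0,"tz": 0,"rx": 0,"ry": 0,"rz": 0,"grip": 0.04}
    - {"tx": 0,"ty": 0,"tz": 0,"rx": 0,"ry": 0,"rz": 0,"grip": 0.06}
    - {"tx": 0,"ty": 0,"tz": 0,"rx": 0,"ry": 0,"rz": 0,"grip": 0.075}
    - {"tx": 0,"ty": 0,"tz": 0,"rx": 0,"ry": 0,"rz": 0,"grip": 0.075}

```text
time_s: 21.72
tcp_pos: [0.5562, -0.2008, 0.1091]
tool_rot: [[-0.883, 0.47, 0.004], [0.47, 0.883, -0.002], [-0.005, 0.001, -1.0]]
ft_force: [0.1, -0.2, 0.4]
width: 0.063
```

```bash
python3 - <<'E'
from h import *
gox([.5547,-.2001,.26],62)
S=read_camera("side")
cv2.imwrite("pics/ret_s4.png",cv2.resize(S["frame"][150:280,290:420,::-1],None,fx=4.5,fy=4.5,interpolation=cv2.INTER_CUBIC))
E
```

```text
t 21.73 tcp [ 0.5562 -0.2008  0.1091] yaw_y 61.99 tilt [ 0.0045 -0.0017] w 0.063 F [ 0.1 -0.2  0.4] M [ 0.02  0.02 -0.  ] j6 -1.52
delta tool [ 0.001  -0.     -0.1509]
rz for yaw -0.0001
rotvec tool [ 0.0006  0.0048 -0.0001]
```

View pics/ret_s4.png

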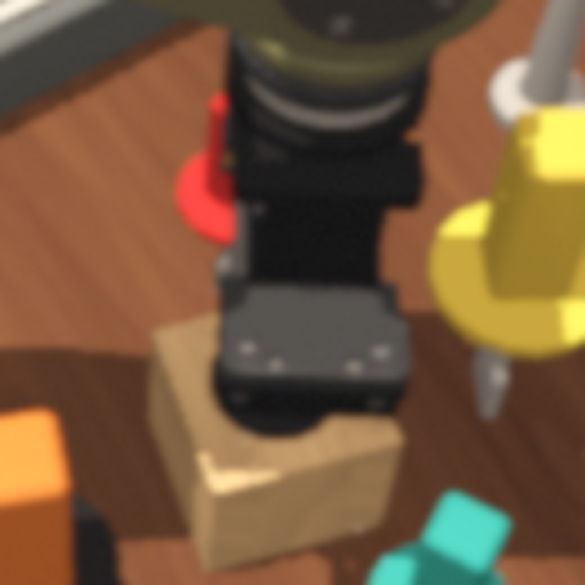

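Released, with the forces back near zero. I'll back off straight up and then move sideways so the top camera can see.

Call:
play_rows:
  steps:
    - {"tx": 0,"ty": 0,"tz": -0.015,"rx": 0,"ry": 0,"rz": 0,"grip": 0.075}
    - {"tx": 0,"ty": 0,"tz": -0.02,"rx": 0,"ry": 0,"rz": 0,"grip": 0.075}
    - {"tx": 0,"ty": 0,"tz": -0.03,"rx": 0,"ry": 0,"rz": 0,"grip": 0.075}
    - {"tx": 0,"ty": 0,"tz": -0.05,"rx": 0,"ry": 0,"rz": 0,"grip": 0.075}
    - {"tx": 0,"ty": 0,"tz": -0.05,"rx": 0,"ry": 0,"rz": 0,"grip": 0.075}
    - {"tx": 0,"ty": 0,"tz": -0.03,"rx": 0,"ry": 0,"rz": 0,"grip": 0.075}
    - {"tx": 0.03,"ty": 0.03,"tz": 0,"rx": 0,"ry": 0,"rz": 0,"grip": 0.075}
    - {"tx": 0.04,"ty": 0.03,"tz": 0,"rx": 0,"ry": 0,"rz": 0,"grip": 0.075}
    - {"tx": 0.04,"ty": 0.03,"tz": 0,"rx": 0,"ry": 0,"rz": 0,"grip": 0.075}
    - {"tx": 0.04,"ty": 0.03,"tz": 0,"rx": 0,"ry": 0,"rz": 0,"grip": 0.075}
    - {"tx": 0,"ty": 0,"tz": 0,"rx": 0,"ry": 0,"rz": 0,"grip": 0.075}

```text
time_s: 23.15
tcp_pos: [0.4785, -0.0201, 0.3289]
tool_rot: [[-0.882, 0.471, 0.027], [0.471, 0.882, -0.007], [-0.027, 0.006, -1.0]]
ft_force: [-0.3, -0.1, 0.1]
width: 0.0746
```

```bash
python3 - <<'E'
from h import *
gox([.5547,-.2001,.3],62)
S=read_camera("side");T=read_camera("top")
cv2.imwrite("pics/end_s.png",S["frame"][:,:,::-1]);cv2.imwrite("pics/end_t.png",T["frame"][:,:,::-1])
E
```

```text
t 23.15 tcp [ 0.4785 -0.0201  0.3289] yaw_y 61.89 tilt [ 0.0266 -0.0075] w 0.0746 F [-0.3 -0.1  0.1] M [ 0.02  0.01 -0.02] j6 -1.23
delta tool [-0.1512 -0.123   0.0323]
rz for yaw -0.0019
rotvec tool [ 0.0059  0.027  -0.002 ]
```

View pics/end_s.png

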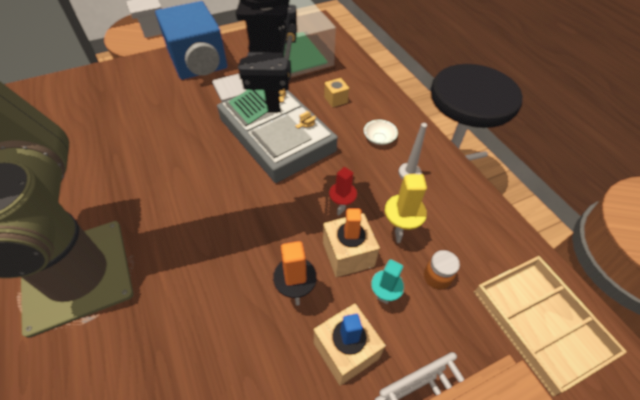

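View pics/end_t.png

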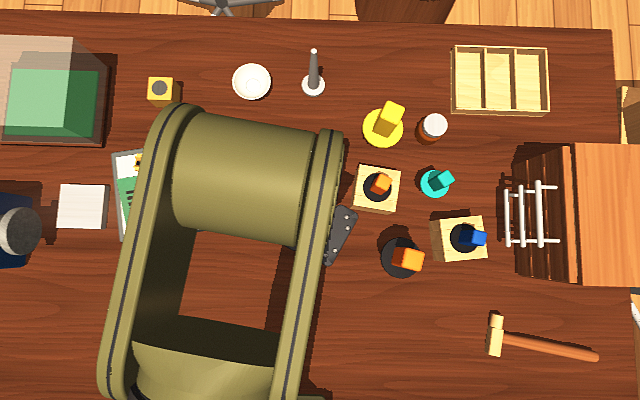

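```bash
python3 - <<'E'
import cv2,numpy as np
a=cv2.imread("pics/top0.png")[160:215,350:405];b=cv2.imread("pics/end_t.png")[160:215,350:405]
c=cv2.imread("pics/end_s.png")[70:180,210:340]
z=lambda i:cv2.resize(i,(260,260),interpolation=cv2.INTER_CUBIC)
cv2.imwrite("pics/cmp.png",np.hstack([z(a),z(b),z(c)]))
E
```

```text
(no output)
```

View pics/cmp.png

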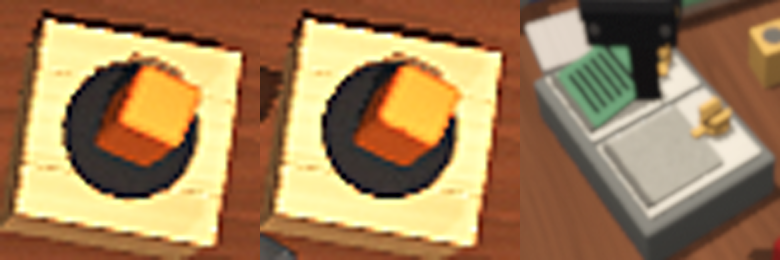

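The driver sits in its stand exactly as it did at the start. The green cover is ajar, the plain one is shut, and the gripper is clear. Handing in.

```bash
python3 - <<'E'
from station import *
print(job_done()); s=observe(); print(s["time_s"],s["ft_force"])
E
```

```text
the job is handed in; nothing more can be done
None
the job is handed in; nothing more can be done
```

I took the smaller orange driver from its block stand, put its blade in the green grilled cover's fastener and turned it about 91° counter-clockwise. The cover sprang ajar. I put the driver back upright in its own stand and let go.

**Last checks**
- **Covers:** the pictures show the green cover standing ajar and the plain grey cover shut with its fastener unturned. I judged the opening by eye and did not measure the angle.
- **Driver:** in before and after crops from the top camera it sits in the same place in its stand, to within about a pixel.
- **Gripper:** it is open and well clear, and the wrist force is near zero. The highest force I read at the end of a move was about 9 N, when the driver was set down. I did not record forces within moves.
- **Time:** about 23 s of the 58 s were used when I handed in.

**What did not agree**
- The driver sat about 4 mm off the tool centre along the pads. I corrected for this when inserting and turning the blade.
- One fast turn in the air let the tool sag about 45 mm and tilt slightly. I corrected that before going to the fastener and turned in smaller steps there.
- The hand-in gave no verdict, and the state can't be read after it.

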